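# Rack the stool stretchers by length and restack the pressing boards

### The job

Pick out the three square stretchers and lay each one in the dark wooden rack of its own length, seated flat on the rack's base between the end stops. The medium stretcher lies in a pile between two flat boards: lift the upper board off level, without tipping it over, and when the stretcher is out lay the upper board back flat on the middle of the lower one, lying the same way. Leave the round turned leg that lies among them where it is.

Things in the scene. Friction and masses are not known exactly. Their poses are not given: they have to be found in the camera images.
- stretcher_short: The short stretcher: square bar of pale wood, 28 x 28 mm, 120 mm long over all along y; the last 15 mm at each end is a round tenon 16 mm thick. About 60 g. Origin: middle of the bar (14 mm above what it lies on). It lies alone on the bench at the start.
- stretcher_medium: The medium stretcher: square bar of pale wood, 28 x 28 mm, 160 mm long over all along y; the last 15 mm at each end is a round tenon 16 mm thick. About 80 g. Origin: middle of the bar (14 mm above what it lies on). At the start it lies lengthwise on the lower board, underside 16 mm above the bench, with the upper board on it; both its ends show from above.
- stretcher_long: The long stretcher: square bar of pale wood, 28 x 28 mm, 200 mm long over all along y; the last 15 mm at each end is a round tenon 16 mm thick. About 100 g. Origin: middle of the bar (14 mm above what it lies on). It lies alone on the bench at the start.
- rack_short: Short rack, fixed, dark wood: base 64 (x) x 156 (y) mm, top at 10 mm; end stops to 30 mm, 136 mm apart inside; two pairs of cheeks to 22 mm, each 14 mm long, centred at y = +-39 mm, 44 mm apart; sides open between the pairs for the fingers. A seated stretcher lies on the base along y, its middle 24 mm up. Heights are above the bench. Origin: centre of the underside; z up.
- rack_medium: Medium rack, fixed, dark wood: base 64 (x) x 196 (y) mm, top at 10 mm; end stops to 30 mm, 176 mm apart inside; two pairs of cheeks to 22 mm, each 14 mm long, centred at y = +-59 mm, 44 mm apart; sides open between the pairs for the fingers. A seated stretcher lies on the base along y, its middle 24 mm up. Heights are above the bench. Origin: centre of the underside; z up.
- rack_long: Long rack, fixed, dark wood: base 64 (x) x 236 (y) mm, top at 10 mm; end stops to 30 mm, 216 mm apart inside; two pairs of cheeks to 22 mm, each 14 mm long, centred at y = +-79 mm, 44 mm apart; sides open between the pairs for the fingers. A seated stretcher lies on the base along y, its middle 24 mm up. Heights are above the bench. Origin: centre of the underside; z up.
- lower_board: The lower board of the pile: mid-brown wood, loose, 64 (x) x 200 (y) x 16 mm, lying flat on the bench, about 250 g. Origin: centre of the underside; z up.
- upper_board: The upper board of the pile: mid-brown wood, loose, 50 (x) x 100 (y) x 16 mm, about 70 g. At the start it lies flat on the middle of the medium stretcher, its underside 44 mm above the bench and its y axis along the stretcher. Origin: centre of the underside; z up.
- turned_leg: A round, tapered turned stool leg of pale wood, loose, about 36 mm thick and 205 mm long along its y axis, lying on the bench among the other things; to be left alone. Origin: centre of the underside.
Not all that is in view belongs to the job. Leave any pink look-alike of the upper_board alone.

How it is judged:
By the outcome, as a careful person would: the job done as asked, in the order asked, and still so for the second after the job is handed in, with the robot touching nothing.
It also fails if it takes over 144 s, if anything falls off the work surface, if the arm or the gripper's body presses on something with over 40 N, if the wrist force passes 120 N, or if a joint passes its speed limit or range.

### The arm

A 6-joint arm with a two-finger parallel gripper is mounted at the origin on a cart in front of the work surface, level with it; the furniture and walls round the work are solid. World frame = base frame: x ahead of the robot, y to its left, z up, the work surface at z = 0. Lengths are in m, angles in rad, forces in N, time in s.
With the tool pointing down it reaches from about 0.275 to 0.825 m from the base axis. Payload 4.9 kg.
Tool frame: the origin (TCP) lies at the very end of the fingers, on their centre line; the grasp point (between the pads) lies env.hold_point_z behind it (env.hold_point_z is the distance from the TCP to the grasp point, in m); z points along the fingers, y is the line along which they close (so a half turn about z gives the same grasp; the last joint's range is limited). The gripper opens to 85 mm and grips with 20 to 120 N. Pads are 22 mm wide; open, the fingers measure 114 mm over their backs; the gripper's body (76 mm by 85 mm) begins 54 mm behind the grasp point. The pads swing forward as they close: fully open they stand 13 mm farther back than shut.
Start: joints at [-1.403, 0.326, -0.193, 1.052, 0, 1.437], TCP at [0.163, -0.525, 0.231] pointing down, gripper open.
Joint ranges: [-2.65, 2.65], [-0.97, 1.79], [-1.3, 1.35], [-1.93, 2.1], [-1.47, 1.37], [-3.14, 3.14]. Speed limits (rad/s): [2.57, 2.57, 3.14, 3.14, 3.14, 3.14].

### API

Orientations are given as a unit quaternion [x, y, z, w].
In Python, from station import sensors, eyes, env gives the robot as it stands.
- The arm moves only by the tool play_rows, never from a script. Its argument "series" is a list of rows, each an object with "slide": the shift along the tool's x, y, z in mm, a list of three; "dr": the turn, a rotation vector about the tool's x, y, z in degrees, a list of three. In form: [{"slide": [x, y, z], "dr": [ax, ay, az]}, ...]. A call has exactly 10 rows; each row shifts and turns the commanded pose from where the row before left it, along the tool's axes as they then stand; what a row does not reach is not made up. A row lasts 1/10 s, in which the tool goes at most 50 mm and 8.59 degrees, less where a joint would pass 70% of its speed; a pose out of reach is approached as far as the arm can. A call with a gripper value outside its range is refused whole. "grip" is the opening, from 0 (shut) to 1 (fully open), set as the call begins (left out, the last holds). The fingers move at their own pace and stop on an object; the grip force is fixed at half the most. Time passes only in rows, so rows that do not move let the fingers close, or fill a call up. It gives the time, the measured TCP pose, the force, the opening and the grip force at its end, in the units of the state.
- sensors.read_state(): the state, without advancing time (a new reading comes with each control period).
- eyes.get_image(name): name is "scene" or "top" or "wrist"; returns a dict with "pixels" (400x640x3 uint8, blue, green, red), "z_map" (400x640 float32, m along the optical axis (not along the pixel's ray), 0 where there is no reading), "fx", "fy", "cx", "cy" (pixels), "k1" (the pictures are not rectified: a ray, as slopes to the right and down, at radius r is drawn at 1 + k1 r^2 times it, then the intrinsics apply), "camera_from_world" (4x4, takes a point from world to camera coordinates); the wrist camera has in their place "T_tool_cam" (4x4, takes a point from camera to tool coordinates, whose origin is the TCP and whose axes are the flange's). Camera axes: x right, y down, z forward; pixel columns grow to the right and rows downward; lengths in m; the calibration is good to about 2 mm. A picture is of the moment at which its call begins: read the wrist's pose just before it.
- env.sign_off(): hands the job in; it is judged then, once.
The state is a dict: "time_s": time; "q": joint angles; "qd": joint speeds; "effort": joint torques, N m; "tool_pos": TCP position; "ee_rot": TCP orientation; "wrist_force": force on the tool from outside, world axes, zero at the start; "wrist_torque": the same for the moment, N m; "opening": finger opening in m; "gripper_force": force on a finger pad.
Only numpy, scipy, OpenCV 4.12 (cv2) and the standard library are available. Lean on these libraries where they do the work, as an engineer would, in place of code of your own. Each camera call takes 0.05 s, during which the arm holds its last target. There are 200 camera calls.

## Working session

There is one attempt and no reset: what is moved stays moved. The work goes in short steps, Python scripts to look and compute and a tool call to move; the robot and the scene stay as the last step left them, time stands still between calls to the robot, and variables do not carry over. Pictures are saved under pics/ and viewed, at most 14 in all, crops included, and the job is handed in when it is done.

Besides the shell and the picture viewer there is one more tool, called after "Emit:" by a JSON object that holds its "op" and its "data", one argument or row to a line. play_rows: Moves the arm, as the interface text tells. Its arguments: {"type":"object","properties":{"series":{"type":"array"},"grip":{"type":"number"}},"required":["series"]}

```bash
mkdir -p pics; ls; cat > h.py <<'E'
import numpy as np,cv2
from station import sensors,eyes,env
def save(n,im): cv2.imwrite(f'pics/{n}.png',im)
def cloud(d,T=None):
    """world xyz per pixel (400,640,3)"""
    K=np.array([[d['fx'],0,d['cx']],[0,d['fy'],d['cy']],[0,0,1.]])
    u,v=np.meshgrid(np.arange(640),np.arange(400))
    p=np.stack([u,v],-1).reshape(-1,1,2).astype(np.float64)
    r=cv2.undistortPoints(p,K,np.array([d['k1'],0,0,0.])).reshape(400,640,2)
    z=d['z_map'].astype(float)
    c=np.concatenate([r*z[...,None],z[...,None],np.ones((400,640,1))],-1)
    T=np.linalg.inv(d['camera_from_world']) if T is None else T
    w=(c@T.T)[...,:3]; w[z==0]=np.nan
    return w
E
python3 - <<'E'
from h import *
s=sensors.read_state();print(s,env.hold_point_z)
for n in ('top','scene'):
    d=eyes.get_image(n);save(n,d['pixels']);np.save(n+'.npy',cloud(d));print(n,d['fx'],d['k1'],d['camera_from_world'])
    np.save(n+'_px.npy',d['pixels'])
E
```

```text
pics
{'time_s': 0.0, 'q': array([-1.40321446e+00,  3.26948083e-01, -1.93601007e-01,  1.05199335e+00,
        1.31961668e-05,  1.43661566e+00]), 'qd': array([ 0.00133445,  0.00053337,  0.00016984,  0.00090016, -0.0004057 ,
        0.00022601]), 'effort': array([-9.06397072e-04, -4.43397725e+01,  2.62441027e+01,  1.54857704e-02,
       -1.47329670e-04,  3.72739706e-06]), 'tool_pos': array([ 0.16338792, -0.52455489,  0.23049305]), 'ee_rot': array([ 9.88638624e-01,  1.50309379e-01, -7.98271418e-06, -8.73044074e-04]), 'wrist_force': array([-0.20716873,  0.22337522, -0.6222883 ]), 'wrist_torque': array([-0.04681705,  0.00722773,  0.00488161]), 'gripper_force': 0.0, 'opening': 0.08569904620898351} 0.0187
top 461.12995381295565 -0.017610777875362055 [[-2.17087701e-02 -9.99761307e-01 -2.46128985e-03  8.08930757e-03]
 [-9.93097265e-01  2.18477767e-02 -1.15241038e-01  5.66356315e-01]
 [ 1.15267305e-01 -5.74409933e-05 -9.93334508e-01  1.34667770e+00]
 [ 0.00000000e+00  0.00000000e+00  0.00000000e+00  1.00000000e+00]]
scene 506.385571042392 -0.011343162809435309 [[-0.72028937 -0.69362618 -0.00812035  0.40306197]
 [-0.38899386  0.413584   -0.82318409  0.24089116]
 [ 0.57434048 -0.58977199 -0.56771649  1.59939494]
 [ 0.          0.          0.          1.        ]]
```

View pics/top.png

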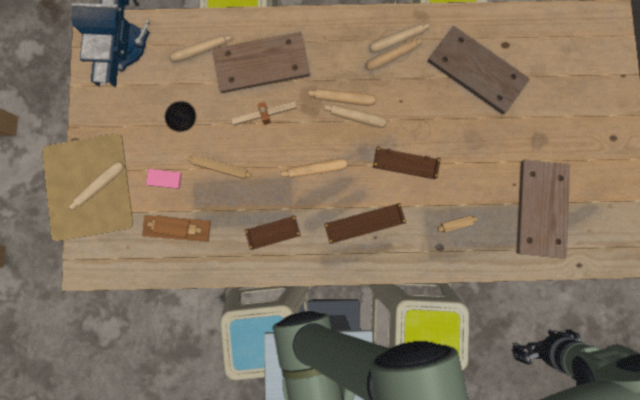

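View pics/scene.png

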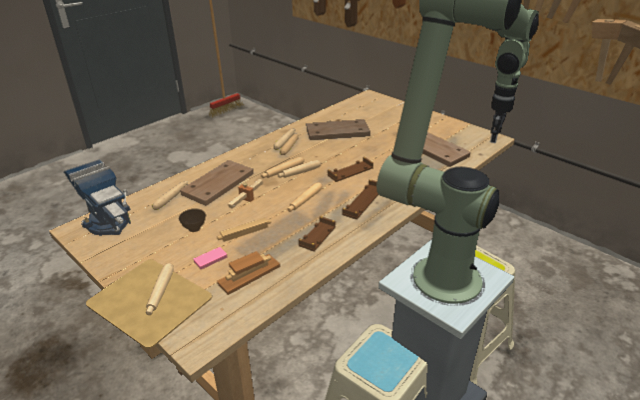

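The top view shows the pile at (176,228) and a pink look-alike board at (164,178). The dark racks are at (273,232), (365,223) and (406,163). Things that could be taken for a stretcher: (458,224) short bar, (220,167) bar, (315,168) turned leg, (342,97), (355,116), (200,48), (400,38), (393,55), (97,186) legs, and (264,112) a gauge. I expect short = (458,224), long = (220,167) and medium = in the pile. I'll check that in a crop.

```bash
cat > m.py <<'E'
from h import *
P=np.load('top.npy');im=np.load('top_px.npy')
c=im[140:260,130:490];save('crop',cv2.resize(c,None,fx=2.2,fy=2.2,interpolation=cv2.INTER_CUBIC))
hsv=cv2.cvtColor(im,cv2.COLOR_BGR2HSV)
def box(name,u0,u1,v0,v1,z0,z1):
    Q=P[v0:v1,u0:u1].reshape(-1,3);Q=Q[(Q[:,2]>z0)&(Q[:,2]<z1)]
    (cx,cy),(w,h),a=cv2.minAreaRect(Q[:,:2].astype(np.float32))
    pts=cv2.boxPoints(((cx,cy),(w,h),a));e=max([pts[1]-pts[0],pts[2]-pts[1]],key=np.linalg.norm)
    print(name,len(Q),'c',np.round([cx,cy],4),'size',np.round([w,h],3),'axis deg',round(np.degrees(np.arctan2(e[1],e[0]))%180,1),'z',np.round(np.percentile(Q[:,2],[5,50,95]),4))
box('short',432,485,208,240,.012,.05)
box('long',183,256,148,185,.012,.05)
box('leg',275,355,152,182,.012,.05)
box('rackA',240,306,210,254,.006,.05)
box('rackB',318,412,200,245,.006,.05)
box('rackC',368,445,142,182,.006,.05)
box('lower',138,216,208,246,.006,.026)
box('med',138,216,208,246,.034,.05)
box('upper',138,216,208,246,.052,.08)
box('pink',140,190,165,192,.006,.08)
E
python3 m.py
```

```text
short 351 c [ 0.4597 -0.4251] size [0.028 0.123] axis deg 104.3 z [0.0187 0.0283 0.0344]
long 590 c [0.6485 0.2893] size [0.198 0.029] axis deg 73.1 z [0.0191 0.0286 0.0337]
leg 692 c [6.369e-01 3.000e-04] size [0.035 0.204] axis deg 97.9 z [0.0209 0.0315 0.0388]
rackA 1206 c [0.4484 0.1292] size [0.197 0.129] axis deg 88.8 z [0.0066 0.0118 0.031 ]
rackB 1777 c [ 0.4709 -0.1495] size [0.281 0.133] axis deg 88.7 z [0.0067 0.0116 0.0302]
rackC 1436 c [ 0.6541 -0.2846] size [0.121 0.238] axis deg 90.1 z [0.0069 0.0121 0.031 ]
lower 751 c [0.4696 0.4207] size [0.237 0.112] axis deg 88.8 z [0.007  0.0163 0.0216]
med 123 c [0.4702 0.4173] size [0.158 0.041] axis deg 76.2 z [0.0359 0.0427 0.0486]
upper 598 c [0.4697 0.4204] size [0.102 0.05 ] axis deg 78.9 z [0.0565 0.0611 0.0654]
pink 594 c [0.619  0.4586] size [0.151 0.08 ] axis deg 89.4 z [0.0076 0.0168 0.0216]
```

View pics/crop.png

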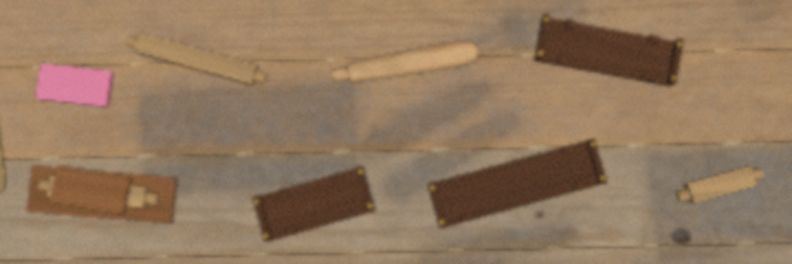

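The crop confirms it: the square bar with tenons at top (220,167) is the long one at 198 mm, (458,224) is the short one at 123 mm, and the smooth tapered piece at (315,168) is the turned leg. The medium tenons show from the pile at (153,226) and (197,229). Next I'll refine the racks and boards by colour.

```bash
cat > m2.py <<'E'
from h import *
P=np.load('top.npy');im=np.load('top_px.npy').astype(int)
def rect(name,u0,u1,v0,v1,mask,zmin=-.02):
    m=np.zeros((400,640),np.uint8);m[v0:v1,u0:u1]=(mask&(P[...,2]>zmin))[v0:v1,u0:u1]
    n,l,st,_=cv2.connectedComponentsWithStats(m);k=1+np.argmax(st[1:,4]);Q=P[l==k][:,:2]
    (cx,cy),(w,h),a=cv2.minAreaRect(Q.astype(np.float32))
    pts=cv2.boxPoints(((cx,cy),(w,h),a));e=max([pts[1]-pts[0],pts[2]-pts[1]],key=np.linalg.norm)
    c=Q.mean(0);ev=np.linalg.svd(Q-c,full_matrices=False)[2][0]
    print(name,len(Q),'rect c',np.round([cx,cy],4),'size',np.round(sorted([w,h]),3),'deg',round(np.degrees(np.arctan2(e[1],e[0]))%180,1),'| mean',np.round(c,4),'pca',round(np.degrees(np.arctan2(ev[1],ev[0]))%180,1))
    return l==k
g=im.sum(-1);dark=g<230
rect('rackS',240,306,210,254,dark)
rect('rackL',318,412,200,245,dark)
rect('rackM',368,445,142,182,dark)
b,gg,r=im[...,0],im[...,1],im[...,2]
for u,v in((175,225),(148,232),(205,235),(197,229),(300,250),(180,250),(273,232)):print((u,v),im[v,u],P[v,u].round(3))
sat=(r-b)/(r+1)
rect('lower',138,216,208,246,sat>.5)
E
python3 m2.py
```

```text
rackS 1002 rect c [0.4458 0.1281] size [0.061 0.152] deg 105.1 | mean [0.4453 0.1297] pca 104.9
rackL 1516 rect c [ 0.4672 -0.147 ] size [0.06  0.232] deg 104.0 | mean [ 0.4676 -0.1491] pca 104.0
rackM 1240 rect c [ 0.6474 -0.2792] size [0.062 0.195] deg 77.8 | mean [ 0.6468 -0.2821] pca 78.0
(175, 225) [ 58  91 133] [0.472 0.409 0.057]
(148, 232) [ 52  84 123] [0.454 0.502 0.019]
(205, 235) [ 56  86 124] [0.442 0.33  0.021]
(197, 229) [ 91 132 165] [0.459 0.349 0.041]
(300, 250) [121 145 166] [0.391 0.047 0.003]
(180, 250) [120 142 162] [0.398 0.41  0.001]
(273, 232) [40 60 90] [0.447 0.128 0.007]
lower 1120 rect c [0.4646 0.4195] size [0.06  0.197] deg 83.8 | mean [0.4634 0.4139] pca 85.0
```

Emit:
{"op": "play_rows", "data": {
  "grip": 1,
  "series": [
    {"slide": [31, -1, 0], "dr": [0, 0, 0]},
    {"slide": [31, -1, 0], "dr": [0, 0, 0]},
    {"slide": [31, -1, 0], "dr": [0, 0, 0]},
    {"slide": [31, -1, 0], "dr": [0, 0, 0]},
    {"slide": [31, -1, 0], "dr": [0, 0, 0]},
    {"slide": [31, -1, 0], "dr": [0, 0, 0]},
    {"slide": [31, -1, 0], "dr": [0, 0, 0]},
    {"slide": [31, 0, 0], "dr": [0, 0, 0]},
    {"slide": [31, 0, 0], "dr": [0, 0, 0]},
    {"slide": [31, 0, 0], "dr": [0, 0, 0]}
  ]
}}

```text
time_s: 1.1
tool_pos: [0.4584, -0.4256, 0.2308]
ee_rot: [0.989, 0.15, -0.0, -0.0]
wrist_force: [0.1, -0.4, -0.2]
opening: 0.0854
gripper_force: 0.0
```

Emit:
{"op": "play_rows", "data": {
  "series": [
    {"slide": [0, 0, 0], "dr": [0, 0, -8.5]},
    {"slide": [0, 0, 0], "dr": [0, 0, -8.5]},
    {"slide": [0, 0, 0], "dr": [0, 0, -8.5]},
    {"slide": [0, 0, 0], "dr": [0, 0, -8.5]},
    {"slide": [0, 0, 0], "dr": [0, 0, -8.5]},
    {"slide": [0, 0, 0], "dr": [0, 0, -8.5]},
    {"slide": [0, 0, 0], "dr": [0, 0, -8.5]},
    {"slide": [0, 0, 0], "dr": [0, 0, -8.5]},
    {"slide": [0, 0, 0], "dr": [0, 0, -8.5]},
    {"slide": [0, 0, 0], "dr": [0, 0, -8.5]}
  ]
}}

```text
time_s: 2.1
tool_pos: [0.4571, -0.426, 0.2307]
ee_rot: [0.625, 0.781, 0.0, -0.001]
wrist_force: [-0.7, 0.3, 0.4]
opening: 0.0849
gripper_force: 0.0
```

```bash
cat >> h.py <<'E'
from scipy.spatial.transform import Rotation as R
def pose():
    s=sensors.read_state();T=np.eye(4);T[:3,:3]=R.from_quat(s['ee_rot']).as_matrix();T[:3,3]=s['tool_pos'];return s,T
def wrist(name=None):
    s,T=pose();d=eyes.get_image('wrist')
    if name: save(name,d['pixels'])
    return d['pixels'],cloud(d,T@d['T_tool_cam'])
def go(x,y,z,phi):
    """slide (mm) in present tool axes, then turn about tool z (deg)"""
    s,T=pose();d=T[:3,:3].T@(np.array([x,y,z])-T[:3,3])*1e3
    ph=np.degrees(np.arctan2(T[1,0],T[0,0]));a=(ph-phi+90)%180-90
    print('t',round(s['time_s'],1),'pos',s['tool_pos'].round(4),'phi',round(ph,2),'tilt',np.degrees(T[:2,2]).round(2),'slide',d.round(1),'turn',round(a,1),'F',s['wrist_force'].round(1),'open',round(s['opening'],4),'gf',round(float(s['gripper_force']),1))
def blob(name,Q,size):
    """main connected blob of a boolean mask over cloud -> rect"""
    (cx,cy),(w,h),a=cv2.minAreaRect(Q[:,:2].astype(np.float32))
    pts=cv2.boxPoints(((cx,cy),(w,h),a));e=max([pts[1]-pts[0],pts[2]-pts[1]],key=np.linalg.norm)
    c=Q.mean(0);ev=np.linalg.svd((Q-c)[:,:2],full_matrices=False)[2][0]
    print(name,len(Q),'c',np.round([cx,cy],4),'size',np.round(sorted([w,h]),4),'want',size,'deg',round(np.degrees(np.arctan2(e[1],e[0]))%180,1),'| mean',c.round(4),'pca',round(np.degrees(np.arctan2(ev[1],ev[0]))%180,1))
def seg(P,mask,x,y):
    """connected part of mask whose mean is nearest (x,y), over 300 px"""
    n,l,st,_=cv2.connectedComponentsWithStats(mask.astype(np.uint8))
    c=[k for k in range(1,n) if st[k,4]>300]
    k=min(c,key=lambda k:np.hypot(*(np.nanmean(P[l==k],0)[:2]-[x,y])));return P[l==k]
E
python3 - <<'E'
from h import *
go(.4597,-.4251,.1,104.3)
im,P=wrist('w1');print(eyes.get_image('wrist')['T_tool_cam'].round(3))
blob('short',seg(P,(P[...,2]>.008)&(P[...,2]<.05),.46,-.425),(28,120))
E
```

```text
t 2.1 pos [ 0.4571 -0.426   0.2307] phi 102.64 tilt [-0.05  0.05] slide [  0.2   2.8 130.7] turn -1.7 F [-0.7  0.3  0.4] open 0.0849 gf 0.0
[[-0.    -0.951 -0.308  0.08 ]
 [ 1.    -0.    -0.     0.001]
 [ 0.    -0.308  0.951 -0.144]
 [ 0.     0.     0.     1.   ]]
short 2120 c [ 0.4607 -0.424 ] size [0.028  0.1189] want (28, 120) deg 104.4 | mean [ 0.4597 -0.4204  0.0274] pca 104.6
```

View pics/w1.png

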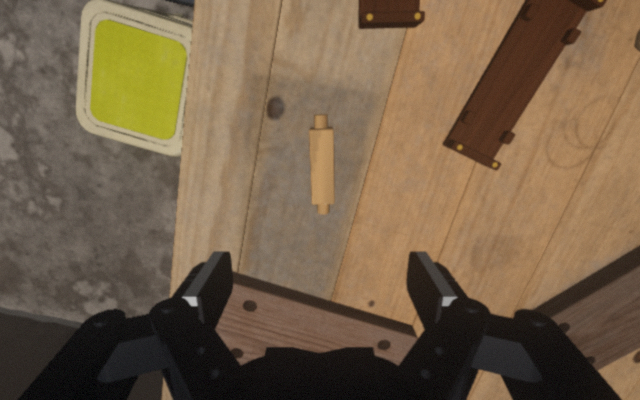

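The wrist view shows the short stretcher at (321,165), with square faces and round tenons. It agrees with the top view within 1 mm.

Emit:
{"op": "play_rows", "data": {
  "series": [
    {"slide": [1, 4, 0], "dr": [0, 0, -2]},
    {"slide": [0, 0, 27], "dr": [0, 0, 0]},
    {"slide": [0, 0, 27], "dr": [0, 0, 0]},
    {"slide": [0, 0, 27], "dr": [0, 0, 0]},
    {"slide": [0, 0, 27], "dr": [0, 0, 0]},
    {"slide": [0, 0, 27], "dr": [0, 0, 0]},
    {"slide": [0, 0, 27], "dr": [0, 0, 0]},
    {"slide": [0, 0, 27], "dr": [0, 0, 0]},
    {"slide": [0, 0, 27], "dr": [0, 0, 0]},
    {"slide": [0, 0, 11], "dr": [0, 0, 0]}
  ]
}}

```text
time_s: 3.2
tool_pos: [0.46, -0.4227, 0.0014]
ee_rot: [0.614, 0.789, 0.0, -0.002]
wrist_force: [-0.4, 0.2, -0.5]
opening: 0.0853
gripper_force: 0.0
```

Emit:
{"op": "play_rows", "data": {
  "grip": 0,
  "series": [
    {"slide": [0, 0, 0], "dr": [0, 0, 0]},
    {"slide": [0, 0, 0], "dr": [0, 0, 0]},
    {"slide": [0, 0, 0], "dr": [0, 0, 0]},
    {"slide": [0, 0, 0], "dr": [0, 0, 0]},
    {"slide": [0, 0, 0], "dr": [0, 0, 0]},
    {"slide": [0, 0, 0], "dr": [0, 0, 0]},
    {"slide": [0, 0, 0], "dr": [0, 0, 0]},
    {"slide": [0, 0, 0], "dr": [0, 0, 0]},
    {"slide": [0, 0, 0], "dr": [0, 0, 0]},
    {"slide": [0, 0, 0], "dr": [0, 0, 0]}
  ]
}}

```text
time_s: 4.2
tool_pos: [0.462, -0.4256, 0.006]
ee_rot: [0.614, 0.79, -0.0, 0.002]
wrist_force: [-0.7, 0.6, 6.7]
opening: 0.0267
gripper_force: 61.0
```

```bash
python3 -c "
from h import *
go(.4605,-.4243,.003,104.5)"
```

```text
t 4.2 pos [ 0.462  -0.4256  0.006 ] phi 104.29 tilt [ 0.12 -0.14] slide [ 1.7 -1.2  3. ] turn -0.2 F [-0.7  0.6  6.7] open 0.0267 gf 61.0
```

Emit:
{"op": "play_rows", "data": {
  "series": [
    {"slide": [0, 0, -10], "dr": [0, 0, 0]},
    {"slide": [0, 0, -20], "dr": [0, 0, 0]},
    {"slide": [0, 0, -30], "dr": [0, 0, 0]},
    {"slide": [0, 0, -30], "dr": [0, 0, 0]},
    {"slide": [0, 0, -30], "dr": [0, 0, 0]},
    {"slide": [0, 0, -30], "dr": [0, 0, 0]},
    {"slide": [0, 0, -20], "dr": [0, 0, 0]},
    {"slide": [20, 4, -10], "dr": [0, 0, 0]},
    {"slide": [36, 8, 0], "dr": [0, 0, 0]},
    {"slide": [36, 8, 0], "dr": [0, 0, 0]}
  ]
}}

```text
time_s: 5.2
tool_pos: [0.4575, -0.3297, 0.1852]
ee_rot: [0.614, 0.789, 0.0, 0.001]
wrist_force: [0.1, -0.2, 0.1]
opening: 0.027
gripper_force: 60.1
```

Emit:
{"op": "play_rows", "data": {
  "series": [
    {"slide": [45, 10, 0], "dr": [0, 0, 0]},
    {"slide": [45, 10, 0], "dr": [0, 0, 0]},
    {"slide": [45, 10, 0], "dr": [0, 0, 0]},
    {"slide": [45, 10, 0], "dr": [0, 0, 0]},
    {"slide": [45, 10, 0], "dr": [0, 0, 0]},
    {"slide": [45, 10, 0], "dr": [0, 0, 0]},
    {"slide": [45, 10, 0], "dr": [0, 0, 0]},
    {"slide": [45, 10, 0], "dr": [0, 0, 0]},
    {"slide": [45, 10, 0], "dr": [0, 0, 0]},
    {"slide": [30, 7, 0], "dr": [0, 0, 0]}
  ]
}}

```text
time_s: 6.2
tool_pos: [0.4435, 0.1177, 0.185]
ee_rot: [0.613, 0.79, 0.0, -0.0]
wrist_force: [0.8, -0.3, -1.4]
opening: 0.0267
gripper_force: 60.1
```

```bash
python3 - <<'E'
from h import *
go(.4455,.129,.2,105)
im,P=wrist('w2');s,T=pose()
g=im.astype(int).sum(-1)
np.save('w2.npy',P);np.save('w2px.npy',im)
Q=P[(P[...,2]>.002)&(P[...,2]<.036)&(np.hypot(P[...,0]-.4455,P[...,1]-.129)<.11)];blob('rackS',Q,(64,156))
Q=P[(P[...,2]>.024)&(P[...,2]<.036)&(np.hypot(P[...,0]-.4455,P[...,1]-.129)<.11)];blob('stops',Q,(64,156))
h=P[(P[...,2]>T[2,3]-.015)&(P[...,2]<T[2,3]+.08)];L=(h-T[:3,3])@T[:3,:3]
k=(abs(L[:,1])<.016)&(abs(L[:,0])<.07);L=L[k];print('held',len(L),np.percentile(L,[1,99],axis=0).round(4))
E
```

```text
t 6.2 pos [0.4435 0.1177 0.185 ] phi 104.41 tilt [0.02 0.04] slide [ 10.5   4.7 -15. ] turn -0.6 F [ 0.8 -0.3 -1.4] open 0.0267 gf 60.1
rackS 5678 c [0.4446 0.1362] size [0.2032 0.2186] want (64, 156) deg 10.7 | mean [0.438  0.1696 0.012 ] pca 3.2
stops 797 c [0.4472 0.1299] size [0.0635 0.1552] want (64, 156) deg 104.7 | mean [0.4314 0.1947 0.0307] pca 123.6
held 16006 [[-0.0424 -0.0155 -0.0795]
 [ 0.0582  0.0155 -0.0083]]
```

View pics/w2.png

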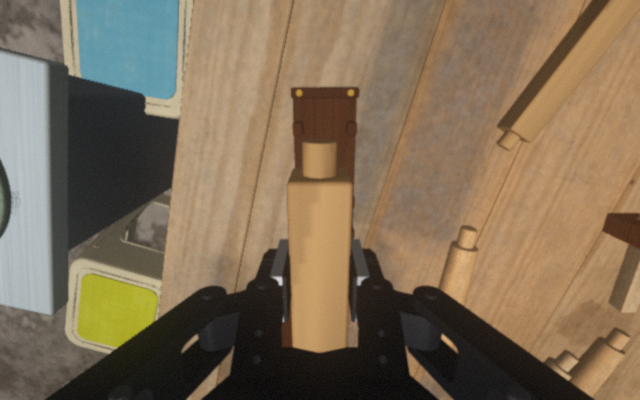

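The wrist view shows the held bar over the short rack, with the far stop at (325,92). The stop corners give the rack at (.447,.130) and 104.7°, and the size matches.

Emit:
{"op": "play_rows", "data": {
  "series": [
    {"slide": [11, 7, 0], "dr": [0, 0, 0]},
    {"slide": [0, 0, 25], "dr": [0, 0, 0]},
    {"slide": [0, 0, 25], "dr": [0, 0, 0]},
    {"slide": [0, 0, 25], "dr": [0, 0, 0]},
    {"slide": [0, 0, 25], "dr": [0, 0, 0]},
    {"slide": [0, 0, 25], "dr": [0, 0, 0]},
    {"slide": [0, 0, 20], "dr": [0, 0, 0]},
    {"slide": [0, 0, 10], "dr": [0, 0, 0]},
    {"slide": [0, 0, 5], "dr": [0, 0, 0]},
    {"slide": [0, 0, 4], "dr": [0, 0, 0]}
  ]
}}

```text
time_s: 7.25
tool_pos: [0.4491, 0.1273, 0.0205]
ee_rot: [0.614, 0.789, 0.0, 0.0]
wrist_force: [-0.3, -0.0, -0.5]
opening: 0.027
gripper_force: 60.1
```

Emit:
{"op": "play_rows", "data": {
  "series": [
    {"slide": [0, 0, 1], "dr": [0, 0, 0]},
    {"slide": [0, 0, 1], "dr": [0, 0, 0]},
    {"slide": [0, 0, 0], "dr": [0, 0, 0]},
    {"slide": [0, 0, 0], "dr": [0, 0, 0]},
    {"slide": [0, 0, 0], "dr": [0, 0, 0]},
    {"slide": [0, 0, 0], "dr": [0, 0, 0]},
    {"slide": [0, 0, 0], "dr": [0, 0, 0]},
    {"slide": [0, 0, 0], "dr": [0, 0, 0]},
    {"slide": [0, 0, 0], "dr": [0, 0, 0]},
    {"slide": [0, 0, 0], "dr": [0, 0, 0]}
  ]
}}

```text
time_s: 8.25
tool_pos: [0.4485, 0.1275, 0.0183]
ee_rot: [0.614, 0.79, 0.0, -0.0]
wrist_force: [0.5, -0.6, -0.7]
opening: 0.0269
gripper_force: 60.1
```

Emit:
{"op": "play_rows", "data": {
  "series": [
    {"slide": [0, 0, 1], "dr": [0, 0, 0]},
    {"slide": [0, 0, 1], "dr": [0, 0, 0]},
    {"slide": [0, 0, 1], "dr": [0, 0, 0]},
    {"slide": [0, 0, 0], "dr": [0, 0, 0]},
    {"slide": [0, 0, 0], "dr": [0, 0, 0]},
    {"slide": [0, 0, 0], "dr": [0, 0, 0]},
    {"slide": [0, 0, 0], "dr": [0, 0, 0]},
    {"slide": [0, 0, 0], "dr": [0, 0, 0]},
    {"slide": [0, 0, 0], "dr": [0, 0, 0]},
    {"slide": [0, 0, 0], "dr": [0, 0, 0]}
  ]
}}

```text
time_s: 9.25
tool_pos: [0.4485, 0.1275, 0.016]
ee_rot: [0.614, 0.79, 0.0, 0.0]
wrist_force: [-2.5, -0.4, 10.3]
opening: 0.0271
gripper_force: 61.4
```

Emit:
{"op": "play_rows", "data": {
  "grip": 0.6,
  "series": [
    {"slide": [0, 0, 0], "dr": [0, 0, 0]},
    {"slide": [0, 0, 0], "dr": [0, 0, 0]},
    {"slide": [0, 0, 0], "dr": [0, 0, 0]},
    {"slide": [0, 0, 0], "dr": [0, 0, 0]},
    {"slide": [0, 0, 0], "dr": [0, 0, 0]},
    {"slide": [0, 0, -10], "dr": [0, 0, 0]},
    {"slide": [0, 0, -20], "dr": [0, 0, 0]},
    {"slide": [0, 0, -30], "dr": [0, 0, 0]},
    {"slide": [0, 0, -30], "dr": [0, 0, 0]},
    {"slide": [0, 0, -30], "dr": [0, 0, 0]}
  ]
}}

```text
time_s: 10.25
tool_pos: [0.4482, 0.1274, 0.1371]
ee_rot: [0.614, 0.79, 0.0, 0.0]
wrist_force: [1.0, 0.9, -0.0]
opening: 0.0509
gripper_force: 0.0
```

Emit:
{"op": "play_rows", "data": {
  "grip": 1,
  "series": [
    {"slide": [0, 0, -40], "dr": [0, 0, 0]},
    {"slide": [0, 0, -40], "dr": [0, 0, 0]},
    {"slide": [0, 0, 0], "dr": [0, 0, 0]},
    {"slide": [0, 0, 0], "dr": [0, 0, 0]},
    {"slide": [0, 0, 0], "dr": [0, 0, 0]},
    {"slide": [0, 0, 0], "dr": [0, 0, 0]},
    {"slide": [0, 0, 0], "dr": [0, 0, 0]},
    {"slide": [0, 0, 0], "dr": [0, 0, 0]},
    {"slide": [0, 0, 0], "dr": [0, 0, 0]},
    {"slide": [0, 0, 0], "dr": [0, 0, 0]}
  ]
}}

```text
time_s: 11.25
tool_pos: [0.4484, 0.1275, 0.2151]
ee_rot: [0.614, 0.79, -0.0, -0.0]
wrist_force: [-0.4, 0.1, 0.4]
opening: 0.0854
gripper_force: 0.0
```

```bash
python3 - <<'E'
from h import *
go(.6485,.2893,.2,73.1)
im,P=wrist('w3')
L=(P-np.array([.4472,.1299,0]));a=np.radians(104.7);u=L[...,0]*np.cos(a)+L[...,1]*np.sin(a);v=-L[...,0]*np.sin(a)+L[...,1]*np.cos(a)
m=(abs(u)<.067)&(abs(v)<.021)&(P[...,2]>.031)&(P[...,2]<.05);blob('bar in rack',P[m],(28,120));print(np.percentile(P[m][:,2],[10,50,90]))
E
```

```text
t 11.2 pos [0.4484 0.1275 0.2151] phi 104.29 tilt [-0.02 -0.  ] slide [107.4 233.9  15. ] turn 31.2 F [-0.4  0.1  0.4] open 0.0854 gf 0.0
bar in rack 2274 c [0.4492 0.1293] size [0.028  0.1184] want (28, 120) deg 104.3 | mean [0.4483 0.1325 0.0381] pca 104.4
[0.03615894 0.03861974 0.03957662]
```

The short stretcher is seated with its top at 38 mm, centred in the rack. Next is the long one.

Emit:
{"op": "play_rows", "data": {
  "series": [
    {"slide": [18, 39, 0], "dr": [0, 0, 0]},
    {"slide": [18, 39, 0], "dr": [0, 0, 0]},
    {"slide": [18, 39, 0], "dr": [0, 0, 0]},
    {"slide": [18, 39, 0], "dr": [0, 0, 0]},
    {"slide": [18, 39, 0], "dr": [0, 0, 0]},
    {"slide": [17, 39, 0], "dr": [0, 0, 0]},
    {"slide": [0, 0, 0], "dr": [0, 0, 8]},
    {"slide": [0, 0, 0], "dr": [0, 0, 8]},
    {"slide": [0, 0, 0], "dr": [0, 0, 8]},
    {"slide": [0, 0, 0], "dr": [0, 0, 7]}
  ]
}}

```text
time_s: 12.3
tool_pos: [0.6488, 0.289, 0.2147]
ee_rot: [0.804, 0.595, -0.0, -0.0]
wrist_force: [0.1, 0.0, 0.1]
opening: 0.0854
gripper_force: 0.0
```

```bash
python3 - <<'E'
from h import *
im,P=wrist('w4')
blob('long',seg(P,(P[...,2]>.008)&(P[...,2]<.05),.6485,.2893),(28,200))
go(.6485,.2893,.005,73.1)
E
```

```text
long 4073 c [0.6505 0.2907] size [0.028  0.1993] want (28, 200) deg 73.1 | mean [0.6532 0.2997 0.0282] pca 73.1
t 12.3 pos [0.6488 0.289  0.2148] phi 72.84 tilt [-0.03 -0.01] slide [ 3.000e-01 -2.000e-01  2.098e+02] turn -0.3 F [-0.1  0.  -0.4] open 0.0856 gf 0.0
```

Emit:
{"op": "play_rows", "data": {
  "series": [
    {"slide": [2, 1, 10], "dr": [0, 0, 0]},
    {"slide": [0, 0, 25], "dr": [0, 0, 0]},
    {"slide": [0, 0, 25], "dr": [0, 0, 0]},
    {"slide": [0, 0, 25], "dr": [0, 0, 0]},
    {"slide": [0, 0, 25], "dr": [0, 0, 0]},
    {"slide": [0, 0, 25], "dr": [0, 0, 0]},
    {"slide": [0, 0, 25], "dr": [0, 0, 0]},
    {"slide": [0, 0, 25], "dr": [0, 0, 0]},
    {"slide": [0, 0, 15], "dr": [0, 0, 0]},
    {"slide": [0, 0, 9], "dr": [0, 0, 0]}
  ]
}}

```text
time_s: 13.35
tool_pos: [0.6492, 0.2902, 0.0041]
ee_rot: [0.802, 0.597, -0.001, -0.0]
wrist_force: [0.1, 0.7, 0.3]
opening: 0.0855
gripper_force: 0.0
```

Emit:
{"op": "play_rows", "data": {
  "grip": 0,
  "series": [
    {"slide": [0, 0, 0], "dr": [0, 0, 0]},
    {"slide": [0, 0, 0], "dr": [0, 0, 0]},
    {"slide": [0, 0, 0], "dr": [0, 0, 0]},
    {"slide": [0, 0, 0], "dr": [0, 0, 0]},
    {"slide": [0, 0, 0], "dr": [0, 0, 0]},
    {"slide": [0, 0, 0], "dr": [0, 0, 0]},
    {"slide": [0, 0, 0], "dr": [0, 0, 0]},
    {"slide": [0, 0, 0], "dr": [0, 0, 0]},
    {"slide": [0, 0, 0], "dr": [0, 0, 0]},
    {"slide": [0, 0, 0], "dr": [0, 0, 0]}
  ]
}}

```text
time_s: 14.35
tool_pos: [0.6515, 0.2909, 0.0079]
ee_rot: [0.802, 0.597, 0.001, 0.0]
wrist_force: [0.2, 0.0, 5.2]
opening: 0.0267
gripper_force: 61.1
```

Emit:
{"op": "play_rows", "data": {
  "series": [
    {"slide": [0, 0, -10], "dr": [0, 0, 0]},
    {"slide": [0, 0, -20], "dr": [0, 0, 0]},
    {"slide": [0, 0, -30], "dr": [0, 0, 0]},
    {"slide": [0, 0, -40], "dr": [0, 0, 0]},
    {"slide": [0, 0, -40], "dr": [0, 0, 0]},
    {"slide": [0, 0, -40], "dr": [0, 0, 0]},
    {"slide": [-15, -2, -20], "dr": [0, 0, 0]},
    {"slide": [-30, -3, 0], "dr": [0, 0, 0]},
    {"slide": [-36, -4, 0], "dr": [0, 0, 0]},
    {"slide": [-40, -4, 0], "dr": [0, 0, 0]}
  ]
}}

```text
time_s: 15.35
tool_pos: [0.6022, 0.1778, 0.2066]
ee_rot: [0.802, 0.597, 0.0, 0.0]
wrist_force: [1.1, -0.8, -0.7]
opening: 0.0264
gripper_force: 60.4
```

Emit:
{"op": "play_rows", "data": {
  "series": [
    {"slide": [-40, -4, 0], "dr": [0, 0, 0]},
    {"slide": [-40, -4, 0], "dr": [0, 0, 0]},
    {"slide": [-40, -4, 0], "dr": [0, 0, 0]},
    {"slide": [-40, -4, 0], "dr": [0, 0, 0]},
    {"slide": [-40, -4, 0], "dr": [0, 0, 0]},
    {"slide": [-40, -4, 0], "dr": [0, 0, 0]},
    {"slide": [-40, -4, 0], "dr": [0, 0, 0]},
    {"slide": [-35, -4, 0], "dr": [0, 0, 0]},
    {"slide": [-25, -3, 0], "dr": [0, 0, 0]},
    {"slide": [-12, -2, 0], "dr": [0, 0, 0]}
  ]
}}

```text
time_s: 16.35
tool_pos: [0.4654, -0.1498, 0.2066]
ee_rot: [0.803, 0.596, -0.0, 0.0]
wrist_force: [-0.5, 0.5, -0.9]
opening: 0.0271
gripper_force: 60.3
```

Emit:
{"op": "play_rows", "data": {
  "series": [
    {"slide": [0, 0, 0], "dr": [0, 0, -4]},
    {"slide": [0, 0, 0], "dr": [0, 0, -6]},
    {"slide": [0, 0, 0], "dr": [0, 0, -6]},
    {"slide": [0, 0, 0], "dr": [0, 0, -6]},
    {"slide": [0, 0, 0], "dr": [0, 0, -5]},
    {"slide": [0, 0, 0], "dr": [0, 0, -4]},
    {"slide": [0, 0, 0], "dr": [0, 0, 0]},
    {"slide": [0, 0, 0], "dr": [0, 0, 0]},
    {"slide": [0, 0, 0], "dr": [0, 0, 0]},
    {"slide": [0, 0, 0], "dr": [0, 0, 0]}
  ]
}}

```text
time_s: 17.35
tool_pos: [0.4665, -0.148, 0.2063]
ee_rot: [0.614, 0.789, 0.0, -0.0]
wrist_force: [-0.4, -0.7, -1.2]
opening: 0.0266
gripper_force: 60.3
```

```bash
cat > stops.py <<'E'
from h import *
import sys
x,y,deg,half,want=[float(a) for a in sys.argv[2:7]]
im,P=wrist(sys.argv[1]);s,T=pose();g=im.astype(int).sum(-1)
a=np.radians(deg);d=P-np.array([x,y,0]);u=d[...,0]*np.cos(a)+d[...,1]*np.sin(a);v=-d[...,0]*np.sin(a)+d[...,1]*np.cos(a)
m=(P[...,2]>.024)&(P[...,2]<.036)&(abs(u)<half+.02)&(abs(v)<.05)
blob('stops',P[m],(64,want));print('u range',np.percentile(u[m],[1,99]).round(4))
L=(P-T[:3,3])@T[:3,:3];k=(abs(L[...,1])<.017)&(abs(L[...,2])<.06)&(abs(L[...,0])<.13)
print('held x max',np.percentile(L[k][:,0],[1,99.5]).round(4))
go(x,y,.2,deg)
E
python3 stops.py w5 .4674 -.148 104 .118 236
```

```text
stops 313 c [ 0.4413 -0.0372] size [0.01   0.0634] want (64, 236.0) deg 14.2 | mean [ 0.4433 -0.0368  0.0306] pca 14.2
u range [0.1089 0.1189]
held x max [-0.0404  0.0983]
t 17.4 pos [ 0.4665 -0.148   0.2063] phi 104.27 tilt [0. 0.] slide [-0.2  0.9  6.3] turn 0.3 F [-0.   0.2 -1.4] open 0.0266 gf 60.3
```

View pics/w5.png

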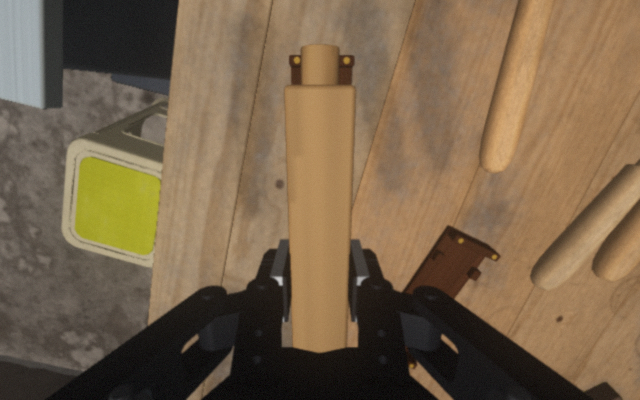

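The far stop shows at (322,68) behind the held bar, which puts the rack centre at (.469,-.147) and 104.2°.

Emit:
{"op": "play_rows", "data": {
  "series": [
    {"slide": [1, 3, 10], "dr": [0, 0, 0]},
    {"slide": [0, 0, 25], "dr": [0, 0, 0]},
    {"slide": [0, 0, 25], "dr": [0, 0, 0]},
    {"slide": [0, 0, 25], "dr": [0, 0, 0]},
    {"slide": [0, 0, 25], "dr": [0, 0, 0]},
    {"slide": [0, 0, 25], "dr": [0, 0, 0]},
    {"slide": [0, 0, 23], "dr": [0, 0, 0]},
    {"slide": [0, 0, 15], "dr": [0, 0, 0]},
    {"slide": [0, 0, 8], "dr": [0, 0, 0]},
    {"slide": [0, 0, 3], "dr": [0, 0, 0]}
  ]
}}

```text
time_s: 18.4
tool_pos: [0.4685, -0.146, 0.0212]
ee_rot: [0.614, 0.79, -0.0, -0.001]
wrist_force: [-0.4, -0.0, -0.4]
opening: 0.0265
gripper_force: 60.3
```

Emit:
{"op": "play_rows", "data": {
  "series": [
    {"slide": [0, 0, 1], "dr": [0, 0, 0]},
    {"slide": [0, 0, 1], "dr": [0, 0, 0]},
    {"slide": [0, 0, 1], "dr": [0, 0, 0]},
    {"slide": [0, 0, 1], "dr": [0, 0, 0]},
    {"slide": [0, 0, 0], "dr": [0, 0, 0]},
    {"slide": [0, 0, 0], "dr": [0, 0, 0]},
    {"slide": [0, 0, 0], "dr": [0, 0, 0]},
    {"slide": [0, 0, 0], "dr": [0, 0, 0]},
    {"slide": [0, 0, 0], "dr": [0, 0, 0]},
    {"slide": [0, 0, 0], "dr": [0, 0, 0]}
  ]
}}

```text
time_s: 19.4
tool_pos: [0.4691, -0.1464, 0.0183]
ee_rot: [0.614, 0.79, -0.0, -0.0]
wrist_force: [-0.4, -0.5, -1.9]
opening: 0.0268
gripper_force: 60.3
```

Emit:
{"op": "play_rows", "data": {
  "series": [
    {"slide": [0, 0, 1], "dr": [0, 0, 0]},
    {"slide": [0, 0, 1], "dr": [0, 0, 0]},
    {"slide": [0, 0, 0], "dr": [0, 0, 0]},
    {"slide": [0, 0, 0], "dr": [0, 0, 0]},
    {"slide": [0, 0, 0], "dr": [0, 0, 0]},
    {"slide": [0, 0, 0], "dr": [0, 0, 0]},
    {"slide": [0, 0, 0], "dr": [0, 0, 0]},
    {"slide": [0, 0, 0], "dr": [0, 0, 0]},
    {"slide": [0, 0, 0], "dr": [0, 0, 0]},
    {"slide": [0, 0, 0], "dr": [0, 0, 0]}
  ]
}}

```text
time_s: 20.4
tool_pos: [0.4692, -0.1465, 0.0178]
ee_rot: [0.614, 0.79, 0.0, 0.0]
wrist_force: [-4.6, 2.6, 16.9]
opening: 0.0266
gripper_force: 62.6
```

Emit:
{"op": "play_rows", "data": {
  "grip": 0.6,
  "series": [
    {"slide": [0, 0, 0], "dr": [0, 0, 0]},
    {"slide": [0, 0, 0], "dr": [0, 0, 0]},
    {"slide": [0, 0, 0], "dr": [0, 0, 0]},
    {"slide": [0, 0, 0], "dr": [0, 0, 0]},
    {"slide": [0, 0, 0], "dr": [0, 0, 0]},
    {"slide": [0, 0, -10], "dr": [0, 0, 0]},
    {"slide": [0, 0, -20], "dr": [0, 0, 0]},
    {"slide": [0, 0, -30], "dr": [0, 0, 0]},
    {"slide": [0, 0, -40], "dr": [0, 0, 0]},
    {"slide": [0, 0, -40], "dr": [0, 0, 0]}
  ]
}}

```text
time_s: 21.4
tool_pos: [0.4686, -0.1462, 0.1581]
ee_rot: [0.614, 0.79, -0.0, -0.0]
wrist_force: [1.0, -0.1, -0.5]
opening: 0.0514
gripper_force: 0.0
```

Emit:
{"op": "play_rows", "data": {
  "grip": 1,
  "series": [
    {"slide": [0, 0, -45], "dr": [0, 0, 0]},
    {"slide": [0, 0, -35], "dr": [0, 0, 0]},
    {"slide": [25, 6, 0], "dr": [0, 0, 0]},
    {"slide": [39, 10, 0], "dr": [0, 0, 0]},
    {"slide": [39, 10, 0], "dr": [0, 0, 0]},
    {"slide": [39, 10, 0], "dr": [0, 0, 0]},
    {"slide": [39, 10, 0], "dr": [0, 0, 0]},
    {"slide": [39, 10, 0], "dr": [0, 0, 0]},
    {"slide": [39, 10, 0], "dr": [0, 0, 0]},
    {"slide": [39, 10, 0], "dr": [0, 0, 0]}
  ]
}}

```text
time_s: 22.4
tool_pos: [0.4688, 0.1627, 0.2371]
ee_rot: [0.614, 0.79, 0.0, 0.0]
wrist_force: [0.2, -0.4, 0.2]
opening: 0.0854
gripper_force: 0.0
```

Emit:
{"op": "play_rows", "data": {
  "series": [
    {"slide": [39, 10, 0], "dr": [0, 0, 0]},
    {"slide": [39, 10, 0], "dr": [0, 0, 0]},
    {"slide": [39, 10, 0], "dr": [0, 0, 0]},
    {"slide": [39, 10, 0], "dr": [0, 0, 0]},
    {"slide": [39, 10, 0], "dr": [0, 0, 0]},
    {"slide": [39, 10, 0], "dr": [0, 0, 0]},
    {"slide": [15, 4, 0], "dr": [0, 0, 0]},
    {"slide": [0, 0, 0], "dr": [0, 0, 8]},
    {"slide": [0, 0, 0], "dr": [0, 0, 8]},
    {"slide": [0, 0, 0], "dr": [0, 0, 8]}
  ]
}}

```text
time_s: 23.4
tool_pos: [0.4693, 0.4184, 0.2367]
ee_rot: [0.766, 0.643, -0.0, 0.0]
wrist_force: [0.2, 0.2, 0.1]
opening: 0.085
gripper_force: 0.0
```

```bash
cat > pile.py <<'E'
from h import *
import sys
im,P=wrist(sys.argv[1]);np.save(sys.argv[1]+'.npy',P);np.save(sys.argv[1]+'px.npy',im)
z=P[...,2];near=np.hypot(P[...,0]-.467,P[...,1]-.42)<.13
blob('upper',P[near&(z>.054)&(z<.068)],(50,100))
blob('med',P[near&(z>.026)&(z<.050)],(28,160))
blob('all',P[near&(z>.010)&(z<.068)],(64,200))
blob('lower',P[near&(z>.010)&(z<.022)],(64,200))
go(.47,.42,.04,78.9)
E
python3 pile.py w6
```

```text
upper 4169 c [0.4715 0.4239] size [0.0501 0.0987] want (50, 100) deg 78.7 | mean [0.4718 0.4266 0.0608] pca 78.7
med 850 c [0.4671 0.4199] size [0.0459 0.1582] want (28, 160) deg 74.3 | mean [0.4711 0.4313 0.0418] pca 81.5
all 8792 c [0.5153 0.4171] size [0.1626 0.1989] want (64, 200) deg 84.2 | mean [0.4717 0.4356 0.0401] pca 83.2
lower 3756 c [0.5153 0.4171] size [0.1626 0.1989] want (64, 200) deg 84.2 | mean [0.4718 0.4464 0.0168] pca 84.2
t 23.4 pos [0.4694 0.4183 0.2368] phi 79.79 tilt [-0.01 -0.  ] slide [  1.8   0.3 196.8] turn 0.9 F [-1.  -0.1  0.3] open 0.0851 gf 0.0
```

View pics/w6.png

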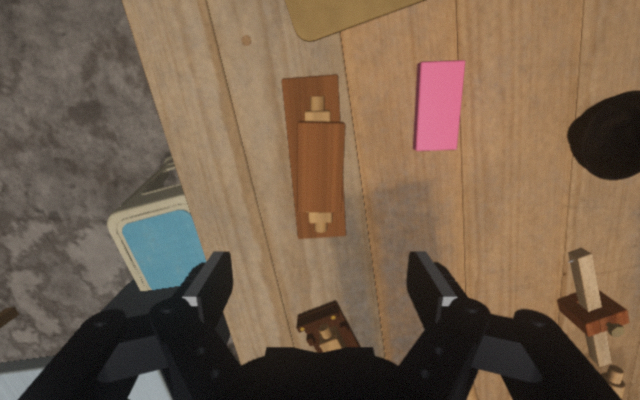

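The wrist view shows the pile at (318,160), with the upper board at (321,170) and the tenons at (317,103) and (320,225). The pink board at (440,105) is clear of the fingers. I'll grip the upper board at its middle.

Emit:
{"op": "play_rows", "data": {
  "series": [
    {"slide": [5, 1, 0], "dr": [0, 0, 1]},
    {"slide": [0, 0, 25], "dr": [0, 0, 0]},
    {"slide": [0, 0, 25], "dr": [0, 0, 0]},
    {"slide": [0, 0, 25], "dr": [0, 0, 0]},
    {"slide": [0, 0, 25], "dr": [0, 0, 0]},
    {"slide": [0, 0, 25], "dr": [0, 0, 0]},
    {"slide": [0, 0, 25], "dr": [0, 0, 0]},
    {"slide": [0, 0, 22], "dr": [0, 0, 0]},
    {"slide": [0, 0, 15], "dr": [0, 0, 0]},
    {"slide": [0, 0, 8], "dr": [0, 0, 0]}
  ]
}}

```text
time_s: 24.45
tool_pos: [0.4711, 0.4227, 0.04]
ee_rot: [0.77, 0.638, -0.001, -0.0]
wrist_force: [-0.6, -0.4, -0.6]
opening: 0.0855
gripper_force: 0.0
```

Emit:
{"op": "play_rows", "data": {
  "grip": 0,
  "series": [
    {"slide": [0, 0, 0], "dr": [0, 0, 0]},
    {"slide": [0, 0, 0], "dr": [0, 0, 0]},
    {"slide": [0, 0, 0], "dr": [0, 0, 0]},
    {"slide": [0, 0, 0], "dr": [0, 0, 0]},
    {"slide": [0, 0, 0], "dr": [0, 0, 0]},
    {"slide": [0, 0, 0], "dr": [0, 0, 0]},
    {"slide": [0, 0, 0], "dr": [0, 0, 0]},
    {"slide": [0, 0, 0], "dr": [0, 0, 0]},
    {"slide": [0, 0, 0], "dr": [0, 0, 0]},
    {"slide": [0, 0, 0], "dr": [0, 0, 0]}
  ]
}}

```text
time_s: 25.45
tool_pos: [0.4726, 0.4237, 0.0429]
ee_rot: [0.77, 0.638, 0.001, 0.0]
wrist_force: [-0.3, -0.1, 6.5]
opening: 0.0489
gripper_force: 63.6
```

Emit:
{"op": "play_rows", "data": {
  "series": [
    {"slide": [0, 0, -5], "dr": [0, 0, 0]},
    {"slide": [0, 0, -5], "dr": [0, 0, 0]},
    {"slide": [0, 0, -5], "dr": [0, 0, 0]},
    {"slide": [0, 0, -5], "dr": [0, 0, 0]},
    {"slide": [0, 0, -10], "dr": [0, 0, 0]},
    {"slide": [0, 0, -15], "dr": [0, 0, 0]},
    {"slide": [0, 0, -20], "dr": [0, 0, 0]},
    {"slide": [0, 0, -20], "dr": [0, 0, 0]},
    {"slide": [0, 0, -20], "dr": [0, 0, 0]},
    {"slide": [0, 0, -10], "dr": [0, 0, 0]}
  ]
}}

```text
time_s: 26.45
tool_pos: [0.4724, 0.4236, 0.1589]
ee_rot: [0.77, 0.638, 0.002, 0.0]
wrist_force: [1.0, 1.0, -0.9]
opening: 0.0486
gripper_force: 62.9
```

```bash
cat > held.py <<'E'
from h import *
import sys
im,P=wrist(sys.argv[1]);s,T=pose();L=(P-T[:3,3])@T[:3,:3]
k=(abs(L[...,1])<.03)&(abs(L[...,2])<.03)&(L[...,0]<.075)&(L[...,0]>.02)
Q=L[k];print(len(Q),np.percentile(Q,[1,50,99],axis=0).round(4))
A=np.c_[Q[:,:2],np.ones(len(Q))];print('plane slope deg',np.degrees(np.linalg.lstsq(A,Q[:,2],rcond=None)[0][:2]).round(2))
z=P[...,2];near=np.hypot(P[...,0]-.467,P[...,1]-.42)<.12
blob('med',P[near&(z>.026)&(z<.050)],(28,160))
go(.62,.25,.1,78.7)
E
python3 held.py w7
```

```text
7933 [[ 0.0203 -0.0237 -0.0183]
 [ 0.0372  0.0005 -0.0168]
 [ 0.05    0.0246 -0.0043]]
plane slope deg [6.09 0.31]
med 1708 c [0.4775 0.4736] size [0.0281 0.0492] want (28, 160) deg 79.8 | mean [0.4773 0.4716 0.0432] pca 82.2
t 26.5 pos [0.4728 0.4239 0.1598] phi 79.3 tilt [0.21 0.15] slide [-143.8  176.7   59.9] turn 0.6 F [0.7 0.2 0.6] open 0.0487 gf 62.9
```

View pics/w7.png

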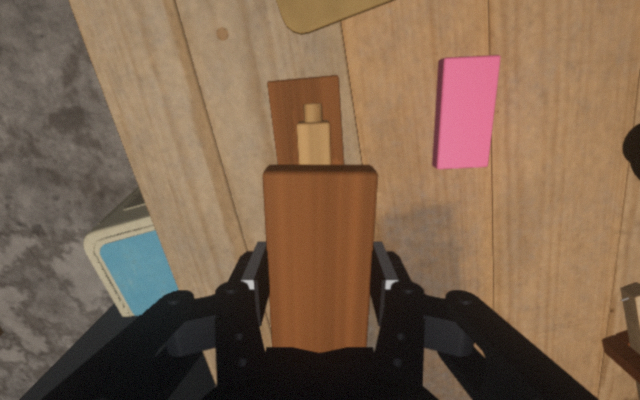

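The board is held level, its front edge at (320,168), with the stretcher left lying on the lower board below. I'll set it aside at (.62,.25).

Emit:
{"op": "play_rows", "data": {
  "series": [
    {"slide": [-8, 10, 0], "dr": [0, 0, 0]},
    {"slide": [-16, 20, 0], "dr": [0, 0, 0]},
    {"slide": [-16, 20, 0], "dr": [0, 0, 0]},
    {"slide": [-16, 20, 0], "dr": [0, 0, 0]},
    {"slide": [-16, 20, 0], "dr": [0, 0, 0]},
    {"slide": [-16, 20, 0], "dr": [0, 0, 0]},
    {"slide": [-16, 20, 0], "dr": [0, 0, 0]},
    {"slide": [-16, 20, 0], "dr": [0, 0, 0]},
    {"slide": [-16, 18, 0], "dr": [0, 0, 0]},
    {"slide": [-8, 9, 0], "dr": [0, 0, 0]}
  ]
}}

```text
time_s: 27.5
tool_pos: [0.6195, 0.2458, 0.1546]
ee_rot: [0.771, 0.637, -0.001, -0.0]
wrist_force: [-0.6, 1.1, -0.3]
opening: 0.0485
gripper_force: 62.9
```

Emit:
{"op": "play_rows", "data": {
  "series": [
    {"slide": [0, 0, 0], "dr": [0, 0, 0]},
    {"slide": [0, 0, 25], "dr": [0, 0, 0]},
    {"slide": [0, 0, 25], "dr": [0, 0, 0]},
    {"slide": [0, 0, 25], "dr": [0, 0, 0]},
    {"slide": [0, 0, 25], "dr": [0, 0, 0]},
    {"slide": [0, 0, 25], "dr": [0, 0, 0]},
    {"slide": [0, 0, 16], "dr": [0, 0, 0]},
    {"slide": [0, 0, 9], "dr": [0, 0, 0]},
    {"slide": [0, 0, 5], "dr": [0, 0, 0]},
    {"slide": [0, 0, 2], "dr": [0, 0, 0]}
  ]
}}

```text
time_s: 28.5
tool_pos: [0.6189, 0.2489, -0.0005]
ee_rot: [0.77, 0.638, 0.0, 0.0]
wrist_force: [0.6, 0.3, -0.5]
opening: 0.049
gripper_force: 62.9
```

Emit:
{"op": "play_rows", "data": {
  "series": [
    {"slide": [0, 0, 1], "dr": [0, 0, 0]},
    {"slide": [0, 0, 1], "dr": [0, 0, 0]},
    {"slide": [0, 0, 1], "dr": [0, 0, 0]},
    {"slide": [0, 0, 0], "dr": [0, 0, 0]},
    {"slide": [0, 0, 0], "dr": [0, 0, 0]},
    {"slide": [0, 0, 0], "dr": [0, 0, 0]},
    {"slide": [0, 0, 0], "dr": [0, 0, 0]},
    {"slide": [0, 0, 0], "dr": [0, 0, 0]},
    {"slide": [0, 0, 0], "dr": [0, 0, 0]},
    {"slide": [0, 0, 0], "dr": [0, 0, 0]}
  ]
}}

```text
time_s: 29.5
tool_pos: [0.6195, 0.2489, -0.0011]
ee_rot: [0.77, 0.638, 0.001, 0.0]
wrist_force: [-4.4, -1.4, 9.1]
opening: 0.0485
gripper_force: 64.0
```

Emit:
{"op": "play_rows", "data": {
  "grip": 0.85,
  "series": [
    {"slide": [0, 0, 0], "dr": [0, 0, 0]},
    {"slide": [0, 0, 0], "dr": [0, 0, 0]},
    {"slide": [0, 0, 0], "dr": [0, 0, 0]},
    {"slide": [0, 0, 0], "dr": [0, 0, 0]},
    {"slide": [0, 0, 0], "dr": [0, 0, 0]},
    {"slide": [0, 0, -10], "dr": [0, 0, 0]},
    {"slide": [0, 0, -30], "dr": [0, 0, 0]},
    {"slide": [0, 0, -40], "dr": [0, 0, 0]},
    {"slide": [0, 0, -40], "dr": [0, 0, 0]},
    {"slide": [0, 0, -40], "dr": [0, 0, 0]}
  ]
}}

```text
time_s: 30.5
tool_pos: [0.6186, 0.2486, 0.1585]
ee_rot: [0.77, 0.638, 0.0, 0.0]
wrist_force: [-0.4, 0.4, -0.0]
opening: 0.0722
gripper_force: 0.0
```

Emit:
{"op": "play_rows", "data": {
  "grip": 1,
  "series": [
    {"slide": [0, 0, -40], "dr": [0, 0, 0]},
    {"slide": [0, 0, -20], "dr": [0, 0, 0]},
    {"slide": [14, -17, 0], "dr": [0, 0, 0]},
    {"slide": [22, -27, 0], "dr": [0, 0, 0]},
    {"slide": [22, -27, 0], "dr": [0, 0, 0]},
    {"slide": [22, -27, 0], "dr": [0, 0, 0]},
    {"slide": [22, -27, 0], "dr": [0, 0, 0]},
    {"slide": [22, -27, 0], "dr": [0, 0, 0]},
    {"slide": [17, -20, 0], "dr": [0, 0, 0]},
    {"slide": [0, 0, 0], "dr": [0, 0, 0]}
  ]
}}

```text
time_s: 31.5
tool_pos: [0.4735, 0.4216, 0.2171]
ee_rot: [0.769, 0.64, 0.0, -0.001]
wrist_force: [0.3, -0.0, -0.3]
opening: 0.0857
gripper_force: 0.0
```

```bash
cat > p2.py <<'E'
from h import *
im,P=wrist('w8');z=P[...,2]
def part(name,lo,hi,x,y,size): blob(name,seg(P,(z>lo)&(z<hi),x,y),size)
part('med',.028,.060,.47,.42,(28,160))
part('med+lower',.009,.060,.47,.42,(64,200))
part('upper',.008,.024,.62,.25,(50,100))
go(.47,.42,.02,79.5)
E
python3 p2.py
```

```text
med 3364 c [0.4695 0.4193] size [0.028  0.1588] want (28, 160) deg 81.6 | mean [0.4705 0.4259 0.0439] pca 81.6
med+lower 9244 c [0.4662 0.4219] size [0.0642 0.199 ] want (64, 200) deg 84.2 | mean [0.4679 0.433  0.0267] pca 84.2
upper 1507 c [0.6216 0.2606] size [0.0506 0.0799] want (50, 100) deg 79.6 | mean [0.6268 0.2735 0.0163] pca 107.4
t 31.6 pos [0.4748 0.4203 0.217 ] phi 79.46 tilt [0.03 0.01] slide [ -1.2  -4.8 197. ] turn -0.0 F [-0.2  0.1  0.2] open 0.085 gf 0.0
```

View pics/w8.png

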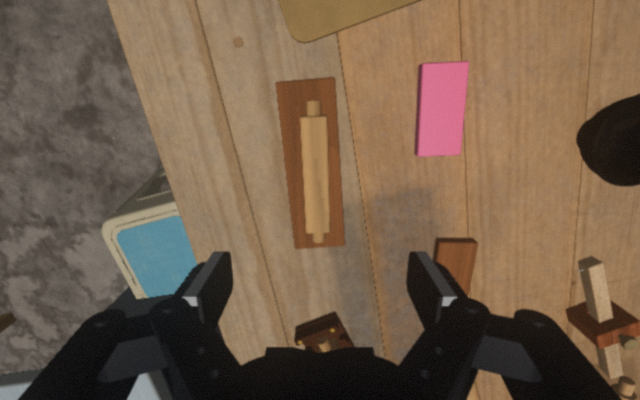

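The stretcher is uncovered at (315,180) on the lower board, and the upper board rests flat at (455,265). Both are measured at their true sizes.

Emit:
{"op": "play_rows", "data": {
  "series": [
    {"slide": [-2, -5, 0], "dr": [0, 0, -2]},
    {"slide": [0, 0, 25], "dr": [0, 0, 0]},
    {"slide": [0, 0, 25], "dr": [0, 0, 0]},
    {"slide": [0, 0, 25], "dr": [0, 0, 0]},
    {"slide": [0, 0, 25], "dr": [0, 0, 0]},
    {"slide": [0, 0, 25], "dr": [0, 0, 0]},
    {"slide": [0, 0, 25], "dr": [0, 0, 0]},
    {"slide": [0, 0, 22], "dr": [0, 0, 0]},
    {"slide": [0, 0, 14], "dr": [0, 0, 0]},
    {"slide": [0, 0, 8], "dr": [0, 0, 0]}
  ]
}}

```text
time_s: 32.55
tool_pos: [0.4709, 0.417, 0.0212]
ee_rot: [0.759, 0.651, -0.001, 0.0]
wrist_force: [-0.7, -0.7, 0.2]
opening: 0.0853
gripper_force: 0.0
```

Emit:
{"op": "play_rows", "data": {
  "grip": 0,
  "series": [
    {"slide": [0, 0, 0], "dr": [0, 0, 0]},
    {"slide": [0, 0, 0], "dr": [0, 0, 0]},
    {"slide": [0, 0, 0], "dr": [0, 0, 0]},
    {"slide": [0, 0, 0], "dr": [0, 0, 0]},
    {"slide": [0, 0, 0], "dr": [0, 0, 0]},
    {"slide": [0, 0, 0], "dr": [0, 0, 0]},
    {"slide": [0, 0, 0], "dr": [0, 0, 0]},
    {"slide": [0, 0, 0], "dr": [0, 0, 0]},
    {"slide": [0, 0, 0], "dr": [0, 0, 0]},
    {"slide": [0, 0, 0], "dr": [0, 0, 0]}
  ]
}}

```text
time_s: 33.55
tool_pos: [0.4714, 0.4188, 0.0236]
ee_rot: [0.759, 0.651, 0.001, 0.0]
wrist_force: [0.4, -0.5, 5.7]
opening: 0.027
gripper_force: 60.9
```

Emit:
{"op": "play_rows", "data": {
  "series": [
    {"slide": [0, 0, -5], "dr": [0, 0, 0]},
    {"slide": [0, 0, -10], "dr": [0, 0, 0]},
    {"slide": [0, 0, -20], "dr": [0, 0, 0]},
    {"slide": [0, 0, -30], "dr": [0, 0, 0]},
    {"slide": [0, 0, -35], "dr": [0, 0, 0]},
    {"slide": [0, 0, -35], "dr": [0, 0, 0]},
    {"slide": [0, 0, -35], "dr": [0, 0, 0]},
    {"slide": [0, 0, -20], "dr": [0, 0, 0]},
    {"slide": [0, 0, 0], "dr": [0, 0, 0]},
    {"slide": [0, 0, 0], "dr": [0, 0, 0]}
  ]
}}

```text
time_s: 34.55
tool_pos: [0.4705, 0.418, 0.2123]
ee_rot: [0.759, 0.651, 0.0, 0.0]
wrist_force: [-0.4, -0.0, -1.0]
opening: 0.0269
gripper_force: 60.1
```

```bash
python3 - <<'E'
from h import *
go(.648,-.2805,.2,78)
P=wrist('w9')[1];z=P[...,2]
blob('lower',seg(P,(z>.009)&(z<.03),.466,.44),(64,200))
E
```

```text
t 34.5 pos [0.4705 0.418  0.2123] phi 81.29 tilt [0.01 0.01] slide [-663.5  281.2   12.2] turn 3.3 F [-0.4 -0.  -1. ] open 0.0269 gf 60.1
lower 2104 c [0.4727 0.4849] size [0.0641 0.0725] want (64, 200) deg 84.3 | mean [0.4692 0.4998 0.017 ] pca 22.3
```

Emit:
{"op": "play_rows", "data": {
  "series": [
    {"slide": [-20, 8, 0], "dr": [0, 0, 0]},
    {"slide": [-35, 15, 0], "dr": [0, 0, 0]},
    {"slide": [-35, 15, 0], "dr": [0, 0, 0]},
    {"slide": [-35, 15, 0], "dr": [0, 0, 0]},
    {"slide": [-35, 15, 0], "dr": [0, 0, 0]},
    {"slide": [-35, 15, 0], "dr": [0, 0, 0]},
    {"slide": [-35, 15, 0], "dr": [0, 0, 0]},
    {"slide": [-35, 15, 0], "dr": [0, 0, 0]},
    {"slide": [-35, 15, 0], "dr": [0, 0, 0]},
    {"slide": [-35, 15, 0], "dr": [0, 0, 0]}
  ]
}}

```text
time_s: 35.6
tool_pos: [0.5602, 0.0638, 0.2103]
ee_rot: [0.759, 0.651, -0.001, -0.001]
wrist_force: [-0.1, 0.3, -1.1]
opening: 0.0266
gripper_force: 60.1
```

Emit:
{"op": "play_rows", "data": {
  "series": [
    {"slide": [-40, 17, 0], "dr": [0, 0, 0]},
    {"slide": [-40, 17, 0], "dr": [0, 0, 0]},
    {"slide": [-40, 17, 0], "dr": [0, 0, 0]},
    {"slide": [-40, 17, 0], "dr": [0, 0, 0]},
    {"slide": [-40, 17, 0], "dr": [0, 0, 0]},
    {"slide": [-40, 17, 0], "dr": [0, 0, 0]},
    {"slide": [-40, 17, 0], "dr": [0, 0, 0]},
    {"slide": [-30, 12, 0], "dr": [0, 0, 0]},
    {"slide": [-18, 7, 0], "dr": [0, 0, 3]},
    {"slide": [0, 0, 0], "dr": [0, 0, 0]}
  ]
}}

```text
time_s: 36.6
tool_pos: [0.647, -0.2825, 0.209]
ee_rot: [0.777, 0.63, -0.001, -0.002]
wrist_force: [0.5, -0.3, -0.7]
opening: 0.0266
gripper_force: 60.1
```

```bash
python3 stops.py w10 .648 -.2805 78 .098 196
```

```text
stops 712 c [ 0.6665 -0.206 ] size [0.0451 0.0631] want (64, 196.0) deg 169.2 | mean [ 0.6693 -0.19    0.0306] pca 168.5
u range [0.0568 0.0987]
held x max [-0.0423  0.0777]
t 36.6 pos [ 0.6469 -0.2806  0.2094] phi 78.2 tilt [-0.2   0.13] slide [0.3 1.1 9.4] turn 0.2 F [ 0.6  0.5 -0.5] open 0.0263 gf 60.1
```

View pics/w10.png

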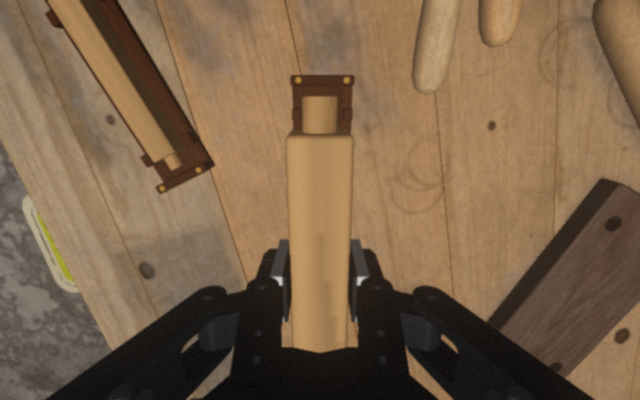

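```bash
sed -i 's/(abs(u)<half+.02)/(abs(u)<half+.02)\&(u>half-.014)/' stops.py; python3 stops.py w11 .648 -.2805 78 .098 196
```

```text
stops 665 c [ 0.6694 -0.1888] size [0.0096 0.0641] want (64, 196.0) deg 168.1 | mean [ 0.6688 -0.1889  0.0308] pca 167.5
u range [0.0893 0.0989]
held x max [-0.0416  0.0784]
t 36.7 pos [ 0.647  -0.2794  0.2099] phi 78.29 tilt [-0.18  0.13] slide [-0.9  1.3  9.9] turn 0.3 F [-0.3  0.6 -1.3] open 0.0269 gf 60.1
```

The far stop at (322,80) puts the rack centre at (.650,-.280) and 78°. The long stretcher in its rack shows at upper left.

Emit:
{"op": "play_rows", "data": {
  "series": [
    {"slide": [1, 3, 10], "dr": [0, 0, 0]},
    {"slide": [0, 0, 25], "dr": [0, 0, 0]},
    {"slide": [0, 0, 25], "dr": [0, 0, 0]},
    {"slide": [0, 0, 25], "dr": [0, 0, 0]},
    {"slide": [0, 0, 25], "dr": [0, 0, 0]},
    {"slide": [0, 0, 25], "dr": [0, 0, 0]},
    {"slide": [0, 0, 25], "dr": [0, 0, 0]},
    {"slide": [0, 0, 15], "dr": [0, 0, 0]},
    {"slide": [0, 0, 8], "dr": [0, 0, 0]},
    {"slide": [0, 0, 4], "dr": [0, 0, 0]}
  ]
}}

```text
time_s: 37.7
tool_pos: [0.6511, -0.2787, 0.0246]
ee_rot: [0.775, 0.632, -0.0, -0.0]
wrist_force: [-0.3, -0.0, 0.3]
opening: 0.0264
gripper_force: 60.1
```

Emit:
{"op": "play_rows", "data": {
  "series": [
    {"slide": [0, 0, 1], "dr": [0, 0, 0]},
    {"slide": [0, 0, 1], "dr": [0, 0, 0]},
    {"slide": [0, 0, 1], "dr": [0, 0, 0]},
    {"slide": [0, 0, 1], "dr": [0, 0, 0]},
    {"slide": [0, 0, 1], "dr": [0, 0, 0]},
    {"slide": [0, 0, 0], "dr": [0, 0, 0]},
    {"slide": [0, 0, 0], "dr": [0, 0, 0]},
    {"slide": [0, 0, 0], "dr": [0, 0, 0]},
    {"slide": [0, 0, 0], "dr": [0, 0, 0]},
    {"slide": [0, 0, 0], "dr": [0, 0, 0]}
  ]
}}

```text
time_s: 38.7
tool_pos: [0.6512, -0.2795, 0.0203]
ee_rot: [0.776, 0.631, -0.0, 0.0]
wrist_force: [-0.3, 0.0, -0.7]
opening: 0.027
gripper_force: 60.1
```

Emit:
{"op": "play_rows", "data": {
  "series": [
    {"slide": [0, 0, 1], "dr": [0, 0, 0]},
    {"slide": [0, 0, 1], "dr": [0, 0, 0]},
    {"slide": [0, 0, 1], "dr": [0, 0, 0]},
    {"slide": [0, 0, 0], "dr": [0, 0, 0]},
    {"slide": [0, 0, 0], "dr": [0, 0, 0]},
    {"slide": [0, 0, 0], "dr": [0, 0, 0]},
    {"slide": [0, 0, 0], "dr": [0, 0, 0]},
    {"slide": [0, 0, 0], "dr": [0, 0, 0]},
    {"slide": [0, 0, 0], "dr": [0, 0, 0]},
    {"slide": [0, 0, 0], "dr": [0, 0, 0]}
  ]
}}

```text
time_s: 39.7
tool_pos: [0.6512, -0.2795, 0.0176]
ee_rot: [0.776, 0.631, -0.0, 0.0]
wrist_force: [-2.4, 1.6, 5.3]
opening: 0.0265
gripper_force: 60.7
```

Emit:
{"op": "play_rows", "data": {
  "grip": 0.6,
  "series": [
    {"slide": [0, 0, 0], "dr": [0, 0, 0]},
    {"slide": [0, 0, 0], "dr": [0, 0, 0]},
    {"slide": [0, 0, 0], "dr": [0, 0, 0]},
    {"slide": [0, 0, 0], "dr": [0, 0, 0]},
    {"slide": [0, 0, 0], "dr": [0, 0, 0]},
    {"slide": [0, 0, -10], "dr": [0, 0, 0]},
    {"slide": [0, 0, -30], "dr": [0, 0, 0]},
    {"slide": [0, 0, -45], "dr": [0, 0, 0]},
    {"slide": [0, 0, -45], "dr": [0, 0, 0]},
    {"slide": [0, 0, -45], "dr": [0, 0, 0]}
  ]
}}

```text
time_s: 40.7
tool_pos: [0.651, -0.2794, 0.1949]
ee_rot: [0.776, 0.631, 0.0, 0.0]
wrist_force: [1.3, 0.3, 0.2]
opening: 0.0513
gripper_force: 0.0
```

Emit:
{"op": "play_rows", "data": {
  "grip": 1,
  "series": [
    {"slide": [0, 0, -25], "dr": [0, 0, 0]},
    {"slide": [25, -7, 0], "dr": [0, 0, 0]},
    {"slide": [35, -10, 0], "dr": [0, 0, 0]},
    {"slide": [35, -10, 0], "dr": [0, 0, 0]},
    {"slide": [35, -10, 0], "dr": [0, 0, 0]},
    {"slide": [35, -10, 0], "dr": [0, 0, 0]},
    {"slide": [35, -10, 0], "dr": [0, 0, 0]},
    {"slide": [35, -10, 0], "dr": [0, 0, 0]},
    {"slide": [35, -10, 0], "dr": [0, 0, 0]},
    {"slide": [35, -10, 0], "dr": [0, 0, 0]}
  ]
}}

```text
time_s: 41.7
tool_pos: [0.6277, 0.0383, 0.2183]
ee_rot: [0.776, 0.631, 0.0, 0.0]
wrist_force: [0.2, 0.5, -0.3]
opening: 0.0852
gripper_force: 0.0
```

Emit:
{"op": "play_rows", "data": {
  "series": [
    {"slide": [35, -9, 0], "dr": [0, 0, 0]},
    {"slide": [35, -9, 0], "dr": [0, 0, 0]},
    {"slide": [35, -9, 0], "dr": [0, 0, 0]},
    {"slide": [35, -9, 0], "dr": [0, 0, 0]},
    {"slide": [35, -8, 0], "dr": [0, 0, 0]},
    {"slide": [20, -5, 0], "dr": [0, 0, -1]},
    {"slide": [11, -3, 0], "dr": [0, 0, 0]},
    {"slide": [0, 0, 0], "dr": [0, 0, 0]},
    {"slide": [0, 0, 0], "dr": [0, 0, 0]},
    {"slide": [0, 0, 0], "dr": [0, 0, 0]}
  ]
}}

```text
time_s: 42.7
tool_pos: [0.6188, 0.2477, 0.2175]
ee_rot: [0.771, 0.637, -0.0, 0.0]
wrist_force: [1.1, 0.3, -0.3]
opening: 0.0858
gripper_force: 0.0
```

```bash
python3 - <<'E'
from h import *
P=wrist('w12')[1];z=P[...,2]
blob('upper',seg(P,(z>.008)&(z<.03),.6195,.249),(50,100))
P=cloud(eyes.get_image('top'));z=P[...,2]
blob('lower',seg(P,(z>.008)&(z<.03),.466,.42),(64,200))
for n,x,y,a,h in(('short',.4472,.1299,104.7,.055),('long',.469,-.147,104.2,.1),('medium',.6501,-.2798,78,.08)):
    a=np.radians(a);d=P-[x,y,0];u=d[...,0]*np.cos(a)+d[...,1]*np.sin(a);v=-d[...,0]*np.sin(a)+d[...,1]*np.cos(a)
    m=(abs(u)<h+.006)&(abs(v)<.02)&(z>.031)&(z<.06);blob(n,P[m],2*h)
    print(np.percentile(z[m&(abs(v)<.01)],[10,50,90]).round(4))
go(.6195,.249,.0,79.3)
E
```

```text
upper 3599 c [0.6204 0.2493] size [0.0501 0.0983] want (50, 100) deg 78.9 | mean [0.6208 0.2518 0.0167] pca 78.8
lower 540 c [0.6177 0.2481] size [0.0524 0.1005] want (64, 200) deg 78.9 | mean [0.6184 0.2471 0.0169] pca 78.4
short 321 c [0.4478 0.1287] size [0.0281 0.1178] want 0.11 deg 104.4 | mean [0.448  0.1274 0.0387] pca 104.2
[0.0339 0.0388 0.0428]
long 567 c [ 0.4692 -0.1467] size [0.0279 0.199 ] want 0.2 deg 104.1 | mean [ 0.4691 -0.1467  0.039 ] pca 104.1
[0.0353 0.0392 0.0426]
medium 437 c [ 0.6507 -0.2796] size [0.0292 0.1565] want 0.16 deg 78.7 | mean [ 0.6502 -0.2791  0.0386] pca 78.5
[0.035  0.0389 0.0427]
t 42.8 pos [0.6188 0.2478 0.2174] phi 79.19 tilt [ 0.   -0.01] slide [  1.3   0.4 217.4] turn -0.1 F [0.4 0.1 0.6] open 0.0851 gf 0.0
```

All three are seated, with tops at 38–39 mm and centred. Now the upper board goes back.

Emit:
{"op": "play_rows", "data": {
  "series": [
    {"slide": [2, 1, 10], "dr": [0, 0, 0]},
    {"slide": [0, 0, 27], "dr": [0, 0, 0]},
    {"slide": [0, 0, 27], "dr": [0, 0, 0]},
    {"slide": [0, 0, 27], "dr": [0, 0, 0]},
    {"slide": [0, 0, 27], "dr": [0, 0, 0]},
    {"slide": [0, 0, 27], "dr": [0, 0, 0]},
    {"slide": [0, 0, 27], "dr": [0, 0, 0]},
    {"slide": [0, 0, 22], "dr": [0, 0, 0]},
    {"slide": [0, 0, 14], "dr": [0, 0, 0]},
    {"slide": [0, 0, 8], "dr": [0, 0, 0]}
  ]
}}

```text
time_s: 43.8
tool_pos: [0.619, 0.2503, -0.0006]
ee_rot: [0.77, 0.638, -0.001, -0.0]
wrist_force: [0.3, 0.3, -0.1]
opening: 0.0857
gripper_force: 0.0
```

Emit:
{"op": "play_rows", "data": {
  "grip": 0,
  "series": [
    {"slide": [0, 0, 0], "dr": [0, 0, 0]},
    {"slide": [0, 0, 0], "dr": [0, 0, 0]},
    {"slide": [0, 0, 0], "dr": [0, 0, 0]},
    {"slide": [0, 0, 0], "dr": [0, 0, 0]},
    {"slide": [0, 0, 0], "dr": [0, 0, 0]},
    {"slide": [0, 0, 0], "dr": [0, 0, 0]},
    {"slide": [0, 0, 0], "dr": [0, 0, 0]},
    {"slide": [0, 0, 0], "dr": [0, 0, 0]},
    {"slide": [0, 0, 0], "dr": [0, 0, 0]},
    {"slide": [0, 0, 0], "dr": [0, 0, 0]}
  ]
}}

```text
time_s: 44.8
tool_pos: [0.6213, 0.2513, 0.003]
ee_rot: [0.77, 0.638, 0.001, 0.001]
wrist_force: [0.4, 0.3, 6.5]
opening: 0.0482
gripper_force: 64.0
```

Emit:
{"op": "play_rows", "data": {
  "series": [
    {"slide": [0, 0, -5], "dr": [0, 0, 0]},
    {"slide": [0, 0, -5], "dr": [0, 0, 0]},
    {"slide": [0, 0, -10], "dr": [0, 0, 0]},
    {"slide": [0, 0, -20], "dr": [0, 0, 0]},
    {"slide": [0, 0, -30], "dr": [0, 0, 0]},
    {"slide": [0, 0, -35], "dr": [0, 0, 0]},
    {"slide": [0, 0, -35], "dr": [0, 0, 0]},
    {"slide": [0, 0, -20], "dr": [0, 0, 0]},
    {"slide": [0, 0, 0], "dr": [0, 0, 0]},
    {"slide": [0, 0, 0], "dr": [0, 0, 0]}
  ]
}}

```text
time_s: 45.8
tool_pos: [0.6198, 0.2509, 0.1614]
ee_rot: [0.77, 0.638, 0.0, 0.0]
wrist_force: [-0.7, 0.0, -1.5]
opening: 0.0481
gripper_force: 63.3
```

```bash
python3 - <<'E'
from h import *
go(.4662,.4219,.1,84.2)
P=cloud(eyes.get_image('top'));z=P[...,2]
blob('lower',seg(P,(z>.008)&(z<.03)&(abs(P[...,1]-.42)<.13)&(P[...,0]<.54),.466,.42),(64,200))
P=wrist('w13')[1];s,T=pose();L=(P-T[:3,3])@T[:3,:3];k=(abs(L[...,1])<.03)&(abs(L[...,2])<.03)&(L[...,0]<.075)&(L[...,0]>.02);print(np.percentile(L[k],[1,50,99.5],axis=0).round(4))
E
```

```text
t 45.8 pos [0.6198 0.2509 0.1614] phi 79.29 tilt [0.02 0.01] slide [ 139.5 -182.8   61.4] turn -4.9 F [-0.7  0.  -1.5] open 0.0481 gf 63.3
lower 323 c [0.4714 0.4942] size [0.0585 0.0643] want (64, 200) deg 171.7 | mean [0.4701 0.4959 0.0172] pca 8.6
[[ 0.0204 -0.0232 -0.0157]
 [ 0.0362  0.0011 -0.0143]
 [ 0.0482  0.0254 -0.0007]]
```

Emit:
{"op": "play_rows", "data": {
  "series": [
    {"slide": [8, -10, 0], "dr": [0, 0, 0]},
    {"slide": [16, -21, 0], "dr": [0, 0, 0]},
    {"slide": [16, -21, 0], "dr": [0, 0, 0]},
    {"slide": [16, -21, 0], "dr": [0, 0, 0]},
    {"slide": [16, -21, 0], "dr": [0, 0, 0]},
    {"slide": [16, -21, 0], "dr": [0, 0, 0]},
    {"slide": [16, -21, 0], "dr": [0, 0, 0]},
    {"slide": [16, -21, 0], "dr": [0, 0, 0]},
    {"slide": [14, -18, 0], "dr": [0, 0, 0]},
    {"slide": [6, -8, 0], "dr": [0, 0, 0]}
  ]
}}

```text
time_s: 46.9
tool_pos: [0.4633, 0.4239, 0.1601]
ee_rot: [0.769, 0.639, -0.001, -0.0]
wrist_force: [0.1, -0.0, -0.9]
opening: 0.0481
gripper_force: 63.2
```

Emit:
{"op": "play_rows", "data": {
  "series": [
    {"slide": [0, 0, 0], "dr": [0, 0, -2.5]},
    {"slide": [0, 0, 0], "dr": [0, 0, -2.5]},
    {"slide": [0, 0, 0], "dr": [0, 0, 0]},
    {"slide": [0, 0, 0], "dr": [0, 0, 0]},
    {"slide": [0, 0, 0], "dr": [0, 0, 0]},
    {"slide": [0, 0, 0], "dr": [0, 0, 0]},
    {"slide": [0, 0, 0], "dr": [0, 0, 0]},
    {"slide": [0, 0, 0], "dr": [0, 0, 0]},
    {"slide": [0, 0, 0], "dr": [0, 0, 0]},
    {"slide": [0, 0, 0], "dr": [0, 0, 0]}
  ]
}}

```text
time_s: 47.9
tool_pos: [0.4662, 0.4224, 0.1613]
ee_rot: [0.741, 0.671, 0.0, 0.0]
wrist_force: [-0.5, -0.4, -0.7]
opening: 0.0485
gripper_force: 63.3
```

```bash
python3 - <<'E'
from h import *
go(.4662,.4219,.02,84.2)
P=wrist('w14')[1];z=P[...,2];a=np.radians(84.2);d=P-[.4662,.4219,0];u=d[...,0]*np.cos(a)+d[...,1]*np.sin(a);v=-d[...,0]*np.sin(a)+d[...,1]*np.cos(a)
m=(z>.009)&(z<.025)&(abs(v)<.05)&(u<.13)&(u>0)
blob('lower part',P[m],(64,200));print('u',np.percentile(u[m],[1,99.7]).round(4),'v',np.percentile(v[m],[.5,99.5]).round(4))
s,T=pose();L=(P-T[:3,3])@T[:3,:3];k=(abs(L[...,1])<.03)&(L[...,2]<-.012)&(L[...,2]>-.02)&(L[...,0]<.075)&(L[...,0]>.035);print('held top',np.percentile(L[k],[.5,50,99.5],axis=0).round(4))
E
```

```text
t 47.9 pos [0.4662 0.4224 0.1613] phi 84.29 tilt [0. 0.] slide [-5.000e-01  1.000e-01  1.413e+02] turn 0.1 F [-0.5 -0.4 -0.7] open 0.0485 gf 63.3
lower part 6308 c [0.4722 0.4794] size [0.0641 0.0828] want (64, 200) deg 84.2 | mean [0.4723 0.4812 0.0169] pca 84.1
u [0.017 0.099] v [-0.0317  0.0315]
held top [[ 0.0351 -0.0235 -0.0153]
 [ 0.0417  0.001  -0.0138]
 [ 0.0478  0.0252 -0.0121]]
```

Emit:
{"op": "play_rows", "data": {
  "series": [
    {"slide": [1, -1, 6], "dr": [0, 0, 0]},
    {"slide": [0, 0, 20], "dr": [0, 0, 0]},
    {"slide": [0, 0, 25], "dr": [0, 0, 0]},
    {"slide": [0, 0, 25], "dr": [0, 0, 0]},
    {"slide": [0, 0, 25], "dr": [0, 0, 0]},
    {"slide": [0, 0, 20], "dr": [0, 0, 0]},
    {"slide": [0, 0, 10], "dr": [0, 0, 0]},
    {"slide": [0, 0, 5], "dr": [0, 0, 0]},
    {"slide": [0, 0, 3], "dr": [0, 0, 0]},
    {"slide": [0, 0, 1], "dr": [0, 0, 0]}
  ]
}}

```text
time_s: 48.95
tool_pos: [0.4657, 0.4239, 0.0218]
ee_rot: [0.741, 0.671, 0.001, 0.0]
wrist_force: [-0.3, 0.4, -1.3]
opening: 0.0481
gripper_force: 63.2
```

Emit:
{"op": "play_rows", "data": {
  "series": [
    {"slide": [0, 0, 1], "dr": [0, 0, 0]},
    {"slide": [0, 0, 1], "dr": [0, 0, 0]},
    {"slide": [0, 0, 0], "dr": [0, 0, 0]},
    {"slide": [0, 0, 0], "dr": [0, 0, 0]},
    {"slide": [0, 0, 0], "dr": [0, 0, 0]},
    {"slide": [0, 0, 0], "dr": [0, 0, 0]},
    {"slide": [0, 0, 0], "dr": [0, 0, 0]},
    {"slide": [0, 0, 0], "dr": [0, 0, 0]},
    {"slide": [0, 0, 0], "dr": [0, 0, 0]},
    {"slide": [0, 0, 0], "dr": [0, 0, 0]}
  ]
}}

```text
time_s: 49.95
tool_pos: [0.4652, 0.4235, 0.0193]
ee_rot: [0.741, 0.671, -0.0, 0.0]
wrist_force: [-0.3, 0.3, -0.5]
opening: 0.0483
gripper_force: 63.2
```

Emit:
{"op": "play_rows", "data": {
  "series": [
    {"slide": [0, 0, 0.5], "dr": [0, 0, 0]},
    {"slide": [0, 0, 0.5], "dr": [0, 0, 0]},
    {"slide": [0, 0, 0], "dr": [0, 0, 0]},
    {"slide": [0, 0, 0], "dr": [0, 0, 0]},
    {"slide": [0, 0, 0], "dr": [0, 0, 0]},
    {"slide": [0, 0, 0], "dr": [0, 0, 0]},
    {"slide": [0, 0, 0], "dr": [0, 0, 0]},
    {"slide": [0, 0, 0], "dr": [0, 0, 0]},
    {"slide": [0, 0, 0], "dr": [0, 0, 0]},
    {"slide": [0, 0, 0], "dr": [0, 0, 0]}
  ]
}}

```text
time_s: 50.95
tool_pos: [0.4653, 0.4236, 0.019]
ee_rot: [0.741, 0.671, 0.0, 0.0]
wrist_force: [-2.3, -0.6, 5.4]
opening: 0.0483
gripper_force: 63.8
```

Contact is at the expected height. I'll release, rise and back off so the top camera can see.

Emit:
{"op": "play_rows", "data": {
  "grip": 0.85,
  "series": [
    {"slide": [0, 0, 0], "dr": [0, 0, 0]},
    {"slide": [0, 0, 0], "dr": [0, 0, 0]},
    {"slide": [0, 0, 0], "dr": [0, 0, 0]},
    {"slide": [0, 0, 0], "dr": [0, 0, 0]},
    {"slide": [0, 0, 0], "dr": [0, 0, 0]},
    {"slide": [0, 0, -10], "dr": [0, 0, 0]},
    {"slide": [0, 0, -30], "dr": [0, 0, 0]},
    {"slide": [0, 0, -45], "dr": [0, 0, 0]},
    {"slide": [0, 0, -45], "dr": [0, 0, 0]},
    {"slide": [0, 0, -45], "dr": [0, 0, 0]}
  ]
}}

```text
time_s: 51.95
tool_pos: [0.465, 0.4234, 0.1958]
ee_rot: [0.741, 0.671, 0.0, 0.0]
wrist_force: [-0.4, -0.2, 0.5]
opening: 0.0722
gripper_force: 0.0
```

Emit:
{"op": "play_rows", "data": {
  "series": [
    {"slide": [-30, 0, -30], "dr": [0, 0, 0]},
    {"slide": [-40, 0, 0], "dr": [0, 0, 0]},
    {"slide": [-40, 0, 0], "dr": [0, 0, 0]},
    {"slide": [-40, 0, 0], "dr": [0, 0, 0]},
    {"slide": [-40, 0, 0], "dr": [0, 0, 0]},
    {"slide": [-30, 0, 0], "dr": [0, 0, 0]},
    {"slide": [0, 0, 0], "dr": [0, 0, 0]},
    {"slide": [0, 0, 0], "dr": [0, 0, 0]},
    {"slide": [0, 0, 0], "dr": [0, 0, 0]},
    {"slide": [0, 0, 0], "dr": [0, 0, 0]}
  ]
}}

```text
time_s: 52.95
tool_pos: [0.4435, 0.2056, 0.2234]
ee_rot: [0.741, 0.672, 0.0, 0.0]
wrist_force: [-0.3, 0.2, 0.3]
opening: 0.0726
gripper_force: 0.0
```

```bash
python3 - <<'E'
from h import *
d=eyes.get_image('top');save('top2',d['pixels']);P=cloud(d);z=P[...,2];near=np.hypot(P[...,0]-.466,P[...,1]-.422)<.12
blob('upper',seg(P,near&(z>.025)&(z<.05),.466,.422),(50,100))
blob('lower',seg(P,near&(z>.008)&(z<.05),.466,.422),(64,200))
blob('leg',seg(P,(z>.012)&(z<.05),.637,0),(36,204))
go(.4662,.4219,.3,84.2)
E
```

```text
Traceback (most recent call last):
  File "h.py", line 37, in seg
    k=min(c,key=lambda k:np.hypot(*(np.nanmean(P[l==k],0)[:2]-[x,y])));return P[l==k]
ValueError: min() iterable argument is empty
```

View pics/top2.png

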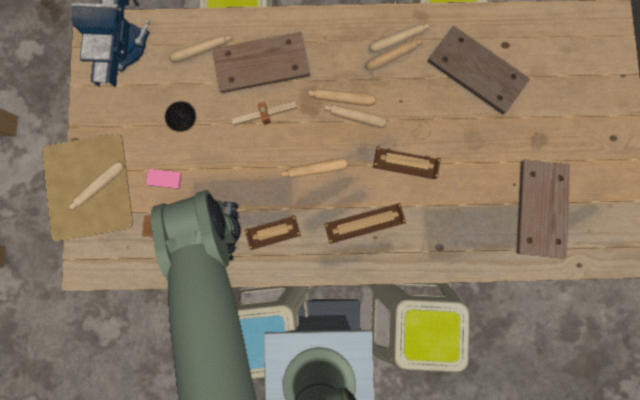

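The top view shows all three stretchers in their racks at (273,232), (365,222) and (406,162), and the leg and pink board untouched. The arm hides the pile, so I'll use the wrist view.

```bash
python3 - <<'E'
from h import *
P=wrist('w15')[1];z=P[...,2];near=np.hypot(P[...,0]-.466,P[...,1]-.422)<.13
m=near&(z>.024)&(z<.05);print(m.sum());blob('upper',P[m],(50,100));print(np.percentile(z[m],[10,50,90]).round(4))
m=near&(z>.008)&(z<.05)&(P[...,0]<.53);blob('lower',P[m],(64,200))
E
```

```text
303
upper 303 c [0.4606 0.3723] size [0.0037 0.0495] want (50, 100) deg 174.2 | mean [0.4608 0.372  0.0312] pca 174.1
[0.0271 0.032  0.0335]
lower 3781 c [0.4589 0.3499] size [0.0565 0.0643] want (64, 200) deg 174.4 | mean [0.459  0.3502 0.018 ] pca 173.4
```

Emit:
{"op": "play_rows", "data": {
  "series": [
    {"slide": [30, 0, 0], "dr": [0, 0, 0]},
    {"slide": [40, 0, 0], "dr": [0, 0, 0]},
    {"slide": [40, 0, 0], "dr": [0, 0, 0]},
    {"slide": [30, 0, 0], "dr": [0, 0, 0]},
    {"slide": [0, 0, 0], "dr": [0, 0, 0]},
    {"slide": [0, 0, 0], "dr": [0, 0, 0]},
    {"slide": [0, 0, 0], "dr": [0, 0, 0]},
    {"slide": [0, 0, 0], "dr": [0, 0, 0]},
    {"slide": [0, 0, 0], "dr": [0, 0, 0]},
    {"slide": [0, 0, 0], "dr": [0, 0, 0]}
  ]
}}

```text
time_s: 54.05
tool_pos: [0.4575, 0.3433, 0.2235]
ee_rot: [0.742, 0.671, 0.0, 0.0]
wrist_force: [-0.2, -0.3, 0.7]
opening: 0.0723
gripper_force: 0.0
```

```bash
python3 - <<'E'
from h import *
P=wrist('w16')[1];z=P[...,2];near=np.hypot(P[...,0]-.466,P[...,1]-.422)<.13
m=near&(z>.024)&(z<.05);blob('upper',P[m],(50,100));print(np.percentile(z[m],[5,50,95]).round(4))
m=near&(z>.008)&(z<.05)&(P[...,0]<.53);blob('lower',P[m],(64,200))
E
```

```text
upper 4683 c [0.4659 0.4215] size [0.0502 0.099 ] want (50, 100) deg 84.0 | mean [0.4661 0.4238 0.033 ] pca 84.1
[0.0316 0.033  0.0343]
lower 10742 c [0.4661 0.4198] size [0.0645 0.1945] want (64, 200) deg 84.2 | mean [0.4669 0.4279 0.0239] pca 84.1
```

The upper board lies flat, centred within 1 mm and aligned with the lower one. I'll hand it in.

```bash
python3 -c "
from station import env
print(env.sign_off())"
```

```text
the job is handed in; nothing more can be done
None
```

I seated all three stretchers in the racks of their own length, laid the upper board back flat on the middle of the lower one, left the turned leg and the pink board alone, and handed the job in at about 54 s of the 144 s allowed.

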